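# Clamp glued trivets in the screw press

### The job

The long trivets waiting on the ware boards (one may lie on the beech caul) have just had their cork soles glued on: take them off their piles from the top and stack them all, cork side down, squarely between the guide posts on the middle of the press's run-out bed, and lay the beech caul squarely on top. Run the loaded bed fully home under the platen, wind the handwheel down until the rubber facing just touches the caul, then give it half a turn more (never as much as three quarters) and leave it clamped. Leave the glue bottle, the mug and the wooden rib where they are.

Things in the scene. Friction and masses are not known exactly. Their poses are not given: they have to be found in the camera images.
- trivet1: Stoneware trivet with a cork sole (4 of 14 mm), 60 x 150 x 14 mm, 0.22 kg; 3 to 5 are present, lying flat: a pile of 2 or 3 on one ware board, sometimes one on the other board, sometimes one on the caul; absent ones read None. All are alike. Origin: centre of the underside (cork); own y axis along the 150 mm, z up.
- trivet2: Stoneware trivet with a cork sole (4 of 14 mm), 60 x 150 x 14 mm, 0.22 kg; 3 to 5 are present, lying flat: a pile of 2 or 3 on one ware board, sometimes one on the other board, sometimes one on the caul; absent ones read None. All are alike. Origin: centre of the underside (cork); own y axis along the 150 mm, z up.
- trivet3: Stoneware trivet with a cork sole (4 of 14 mm), 60 x 150 x 14 mm, 0.22 kg; 3 to 5 are present, lying flat: a pile of 2 or 3 on one ware board, sometimes one on the other board, sometimes one on the caul; absent ones read None. All are alike. Origin: centre of the underside (cork); own y axis along the 150 mm, z up.
- trivet4: Stoneware trivet with a cork sole (4 of 14 mm), 60 x 150 x 14 mm, 0.22 kg; 3 to 5 are present, lying flat: a pile of 2 or 3 on one ware board, sometimes one on the other board, sometimes one on the caul; absent ones read None. All are alike. Origin: centre of the underside (cork); own y axis along the 150 mm, z up.
- trivet5: Stoneware trivet with a cork sole (4 of 14 mm), 60 x 150 x 14 mm, 0.22 kg; 3 to 5 are present, lying flat: a pile of 2 or 3 on one ware board, sometimes one on the other board, sometimes one on the caul; absent ones read None. All are alike. Origin: centre of the underside (cork); own y axis along the 150 mm, z up.
- caul: Plain beech pressing board (caul), 60 x 160 x 18 mm, about 0.16 kg, lying flat on the table at the start, sometimes with a trivet on it. Origin: centre of the underside; own y axis along the 160 mm, z up; both faces are alike.
- board_a: Fixed plywood ware board, 85 x 185 x 12 mm, on which trivets lie at the start (one of the two boards may be empty). Origin: centre of the underside; y along the 185 mm.
- board_b: Fixed plywood ware board, 85 x 185 x 12 mm, on which trivets lie at the start (one of the two boards may be empty). Origin: centre of the underside; y along the 185 mm.
- press: Bench screw press, fixed: base 230 x 150 mm, two columns of 24 mm diameter at x = +-88 mm, a crosshead (230 x 50 mm) at 176 to 204 mm height, handwheel above it. Rails run out from it along its own -y to 320 mm from the axis. Origin: on the screw axis, at table level; x away from the robot, y along the rails, z up.
- press_axis (a point): Point on the vertical screw axis at the top of the crosshead, 204 mm above the table; axes as the press.
- bed (a joint): Travel of the run-out bed, m: 0 run out (bed centre 200 mm from the screw axis along the press's -y), 0.200 fully home under the platen. It slides along the press's +y, with about 3 N friction, and stays where it is left.
- bed_top (a point): Centre of the bed's top, 38 mm above the table; axes as the press, moves with the bed: an aluminium slab 110 x 190 mm, a flush cork patch (70 x 162 mm) on its middle, and four round steel guide posts (10 mm diameter, 84 mm tall, rounded tops) at x = +-42, y = +-60 mm: 74 mm free between them across x, ends open; fingers reach the stack's long sides between the posts.
- bed_handle (a point): Top of the upright wooden handle of the bed: a 23 mm diameter post, 76 mm tall, 190 mm from the bed centre along the press's -y; its top is 114 mm above the table. Moves with the bed.
- wheel (a joint): Handwheel angle, rad; grows clockwise as seen from above, which lowers the platen 12 mm per turn (1.91 mm per rad). At 0 the rubber facing's underside is 144 mm above the table, at the start it reads 0 to 6.3. It is turned against about 0.12 N m of friction and stays where it is left; the screw does not run back.
- wheel_knob (a point): Middle of the handwheel's upright crank knob (24 mm diameter, 47 mm tall, free to spin on its pin), 70 mm from the screw axis, standing on the rim; it is 308 mm above the table at wheel angle 0 and comes down with the screw, 12 mm per turn. The wheel's rim (14 mm thick) has its top 27 mm below this point. Gripped from above and led round the axis, it turns the wheel through any number of turns.
- facing (a joint): Squeeze of the springy rubber facing under the platen, m: 0 free, grows to 0.012 as it is squeezed (about 4.5 N to start, then 1.5 N per mm). Once it touches the caul, each turn of the wheel adds 12 mm, so half a turn is 0.006.
- facing_under (a point): Centre of the rubber facing's underside (62 x 158 mm); it passes between the posts of the bed.
- glue_bottle: White glue bottle, 56 mm diameter, 150 mm tall, loose, not part of the job. Origin: centre of its foot.
- mug: Dark stoneware mug, 84 mm across and 95 mm tall, loose, not part of the job. Origin: centre of its foot.
- rib: Flat round wooden throwing rib, 90 mm diameter, 12 mm thick, lying on the table, not part of the job. Origin: centre of its underside.

How it is judged:
On the way, in this order (a step that is already met when the one before it is completed fails the run):
1. all the trivets lie stacked squarely on the middle of the bed, the caul on top, let go (x of trivet1 in the frame of bed_top between -0.015 and 0.015 m and y of trivet1 in the frame of bed_top between -0.015 and 0.015 m and angle between the y axis of each of trivet1, trivet2, trivet3, trivet4, trivet5, caul and the y axis of bed_top, either way round below 0.14 rad and angle between each of trivet1, trivet2, trivet3, trivet4, trivet5's own z axis and vertical below 0.06 rad and z of caul in the frame of trivet1 above 0.01 m and x of trivet2 in the frame of bed_top between -0.015 and 0.015 m and y of trivet2 in the frame of bed_top between -0.015 and 0.015 m and z of caul in the frame of trivet2 above 0.01 m and x of trivet3 in the frame of bed_top between -0.015 and 0.015 m and y of trivet3 in the frame of bed_top between -0.015 and 0.015 m and z of caul in the frame of trivet3 above 0.01 m and x of trivet4 in the frame of bed_top between -0.015 and 0.015 m and y of trivet4 in the frame of bed_top between -0.015 and 0.015 m and z of caul in the frame of trivet4 above 0.01 m and x of trivet5 in the frame of bed_top between -0.015 and 0.015 m and y of trivet5 in the frame of bed_top between -0.015 and 0.015 m and z of caul in the frame of trivet5 above 0.01 m and x of caul in the frame of bed_top between -0.015 and 0.015 m and y of caul in the frame of bed_top between -0.015 and 0.015 m and angle between the z axis of caul and the z axis of bed_top, either way round below 0.06 rad and contact force between the fingers and trivet1 below 0.3 N and contact force between the fingers and trivet2 below 0.3 N and contact force between the fingers and trivet3 below 0.3 N and contact force between the fingers and trivet4 below 0.3 N and contact force between the fingers and trivet5 below 0.3 N and contact force between the fingers and caul below 0.3 N), for 0.3 s.
2. the loaded bed is fully home under the platen (x of trivet1 in the frame of bed_top between -0.015 and 0.015 m and y of trivet1 in the frame of bed_top between -0.015 and 0.015 m and angle between the y axis of each of trivet1, trivet2, trivet3, trivet4, trivet5, caul and the y axis of bed_top, either way round below 0.14 rad and angle between each of trivet1, trivet2, trivet3, trivet4, trivet5's own z axis and vertical below 0.06 rad and z of caul in the frame of trivet1 above 0.01 m and x of trivet2 in the frame of bed_top between -0.015 and 0.015 m and y of trivet2 in the frame of bed_top between -0.015 and 0.015 m and z of caul in the frame of trivet2 above 0.01 m and x of trivet3 in the frame of bed_top between -0.015 and 0.015 m and y of trivet3 in the frame of bed_top between -0.015 and 0.015 m and z of caul in the frame of trivet3 above 0.01 m and x of trivet4 in the frame of bed_top between -0.015 and 0.015 m and y of trivet4 in the frame of bed_top between -0.015 and 0.015 m and z of caul in the frame of trivet4 above 0.01 m and x of trivet5 in the frame of bed_top between -0.015 and 0.015 m and y of trivet5 in the frame of bed_top between -0.015 and 0.015 m and z of caul in the frame of trivet5 above 0.01 m and x of caul in the frame of bed_top between -0.015 and 0.015 m and y of caul in the frame of bed_top between -0.015 and 0.015 m and angle between the z axis of caul and the z axis of bed_top, either way round below 0.06 rad and value of joint bed above 0.194 m), for 0.3 s.
3. the press is wound down to contact and about half a turn more (all of step 2 and value of joint facing between 0.0036 and 0.0084 m), for 0.3 s.
At the end, for the whole second after the job is handed in: every trivet present lies stacked flat, cork down, within 15 mm and 8 degrees of the bed's middle, the caul likewise on top; the bed is home within 6 mm; the wheel stands 0.3 to 0.7 turn past contact (facing squeezed 3.6 to 8.4 mm); all at rest (all of step 3 and linear speed of each of trivet1, trivet2, trivet3, trivet4, trivet5, caul below 0.02 m/s and velocity of joint wheel between -0.05 and 0.05 rad/s); the robot touches nothing.
It fails at once if the press is overtightened: three quarters of a turn past contact or more (facing squeezed over 9 mm) (value of joint facing above 0.009 m).
It fails at once if a bystander (glue bottle, mug, rib) is shoved more than 4 cm or knocked over (distance of any of glue_bottle, mug, rib from where it was at the start of the episode above 0.04 m or angle between any of glue_bottle, mug's own z axis and vertical above 0.6 rad).
Of trivet3, trivet4, trivet5 only 1 to 3 are there at a start; the rules pass over those that are not, and their reading is None.
At some moment in a run one of caul may be knocked a few centimetres aside while the robot is not near it.
Once in a run the grip may slacken for a moment while it holds something.
It also fails if it takes over 210 s, if anything falls off the work surface, if the arm or the gripper's body presses on something with over 40 N, if the wrist force passes 120 N, or if a joint passes its speed limit or range.

### The arm

A 6-joint arm with a two-finger parallel gripper is mounted at the origin on the work surface. World frame = base frame: x ahead of the robot, y to its left, z up, the work surface at z = 0. Lengths are in m, angles in rad, forces in N, time in s.
With the tool pointing down it reaches from about 0.325 to 0.775 m from the base axis. Payload 5.5 kg.
Tool frame: the origin (TCP) lies between the finger pads; the fingertips stand 25 mm ahead of it and the grasp point (between the pads) lies 6 mm ahead of it (arm.nose_length is the distance from the TCP to the fingertips, in m); z points along the fingers, y is the line along which they close (so a half turn about z gives the same grasp; the last joint's range is limited). The gripper opens to 85 mm and grips with 20 to 120 N. Pads are 22 mm wide; open, the fingers measure 114 mm over their backs; the gripper's body (76 mm by 85 mm) begins 54 mm behind the grasp point. The pads swing forward as they close: fully open they stand 13 mm farther back than shut.
Start: joints at [-1.389, 0.091, 1.231, -0, 1.82, -0.057], TCP at [0.142, -0.583, 0.256] pointing down, gripper open.
Joint ranges: [-2.87, 2.87], [-0.86, 2.18], [0.17, 2.46], [-1.51, 4.65], [0.06, 2.69], [-2.65, 2.65]. Speed limits (rad/s): [2.57, 2.57, 3.01, 3.14, 3.14, 3.14].

### API

Orientations are given as [roll, pitch, yaw] about the fixed x, y, z axes, in that order (R = Rz(yaw) Ry(pitch) Rx(roll)).
In Python, from cell import arm gives the robot as it stands.
- The arm moves only by the shell command python3 jog.py [OPENING] [FORCE], which reads ROWS from standard input. ROWS is a JSON object with one list for each field, all of the same length, 1 to 8, a row being the entries at one place: tx, ty, tz (the shift in m), twist (a turn about the tool's z in rad); each row shifts and turns the commanded pose from where the row before left it, along the tool's axes as they then stand; what a row does not reach is not made up. A row lasts 1/12 s, in which the tool goes at most 0.0417 m and 0.125 rad, less where a joint would pass 70% of its speed; a pose out of reach is approached as far as the arm can. OPENING is the finger opening in m, set as the command begins (- or left out keeps the last). The fingers move at their own pace and stop on an object; FORCE is the grip in N (left out, the last holds). Time passes only in rows, so rows that do not move let the fingers close. It prints the time, the measured TCP pose, the force, the opening and the grip force at its end. Input that does not fit is refused with a message, and nothing moves.
- arm.get_state(): the state, without advancing time (a new reading comes with each control period).
- arm.get_image(name): name is "scene" or "side" or "wrist"; returns the picture (480x640x3 uint8, red, green, blue); there is no depth.
- arm.calibration(name): a dict with "fx", "fy", "cx", "cy" (pixels), "extrinsics" (4x4, takes a point from world to camera coordinates). Camera axes: x right, y up, looking along -z (the intrinsics and any distortion apply to the point x, -y, -z); pixel columns grow to the right and rows downward; lengths in m; the calibration is good to about 2 mm. A picture is of the moment at which its call begins: read the wrist's pose just before it. calibration takes no time and is no camera call; for the wrist camera it gives the pose at the moment of the call.
- arm.sign_off(): hands the job in; it is judged then, once.
The state is a dict: "time": time; "q": joint angles; "joint_vel": joint speeds; "effort": joint torques, N m; "ee_pos": TCP position; "tool_rot": TCP orientation; "force": force on the tool from outside, world axes, zero at the start; "wrist_torque": the same for the moment, N m; "grip_width": finger opening in m; "finger_force": force on a finger pad.
Only numpy, scipy, OpenCV 4.12 (cv2) and the standard library are available. Lean on these libraries where they do the work, as an engineer would, in place of code of your own. Each camera call takes 0.05 s, during which the arm holds its last target. There are 200 camera calls.

## Working session

There is one attempt and no reset: what is moved stays moved. The work goes in short steps, Python scripts to look and compute and a shell command to move; the robot and the scene stay as the last step left them, time stands still between calls to the robot, and variables do not carry over. Pictures are saved under pics/ and viewed, at most 14 in all, crops included, and the job is handed in when it is done.

```bash
ls; mkdir -p pics; python3 - <<'E'
from cell import arm
import cv2,numpy as np
for n in ("scene","side"):
    cv2.imwrite(f"pics/{n}0.png",arm.get_image(n)[:,:,::-1])
    c=arm.calibration(n);print(n,{k:(np.round(v,3).tolist()) for k,v in c.items()})
print(arm.get_state())
E
```

```text
cell.py
jog.py
pics
scene {'fx': 543.686, 'fy': 543.686, 'cx': 310.602, 'cy': 242.405, 'extrinsics': [[-0.761, 0.649, 0.014, 0.466], [-0.491, -0.589, 0.643, 0.202], [0.425, 0.482, 0.766, -1.636], [0.0, 0.0, 0.0, 1.0]]}
side {'fx': 439.251, 'fy': 439.251, 'cx': 324.044, 'cy': 239.431, 'extrinsics': [[-0.896, -0.443, -0.014, 0.58], [0.257, -0.545, 0.799, -0.304], [-0.362, 0.712, 0.602, -1.098], [0.0, 0.0, 0.0, 1.0]]}
{'time': 0.1, 'q': array([-1.38870372e+00,  9.18190081e-02,  1.23176066e+00, -1.94907897e-05,
        1.81981162e+00, -5.66967346e-02]), 'joint_vel': array([-0.00115652, -0.00378905, -0.00311531,  0.0015288 , -0.00057707,
        0.00057148]), 'effort': array([ 2.80798187e-03, -4.60215139e+01, -4.19219863e+01, -4.21040875e-05,
        1.05958083e-02, -1.83686529e-05]), 'ee_pos': array([ 0.14187256, -0.5827716 ,  0.2552454 ]), 'tool_rot': array([-3.13979584e+00, -8.30543247e-05,  2.38784483e-01]), 'force': array([-0.30894525, -0.71689648,  0.39020713]), 'wrist_torque': array([ 0.02867369, -0.00554005, -0.04030478]), 'finger_force': 0.0, 'grip_width': 0.08545563053943579}
```
View pics/scene0.png

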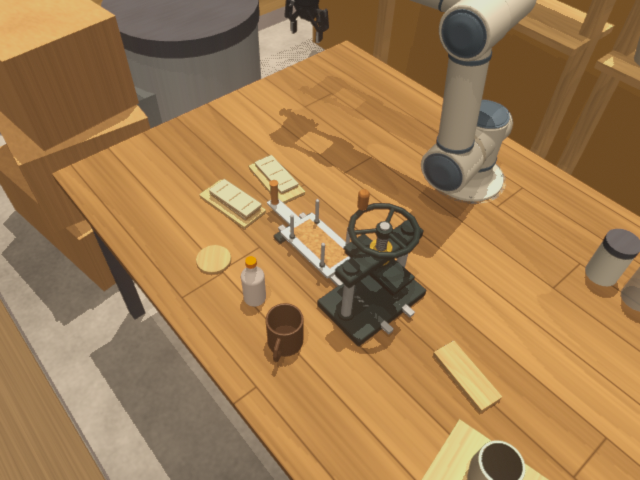

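View pics/side0.png

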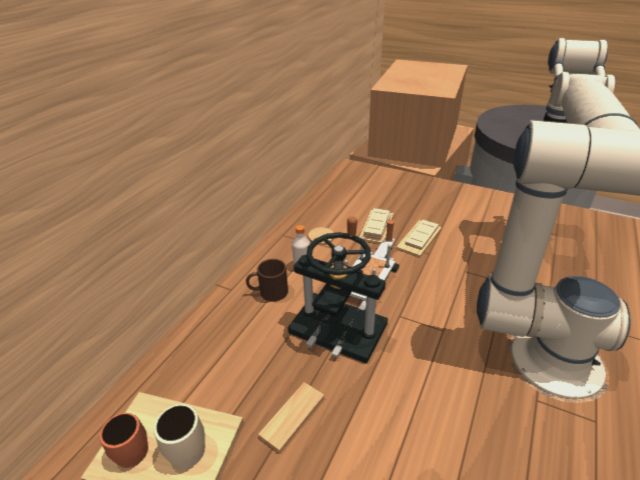

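The scene picture shows the two ware boards with trivets near (235,200) and (277,177). The bed handle is near (274,190), the posts near (320,245), the wheel at (384,230) with its knob at (363,200), and the bare caul at (467,375). The side view agrees: caul at (292,415), boards at (377,222) and (420,237).

```bash
cat > h.py <<'E'
from cell import arm
import cv2,numpy as np
def proj(c,p):
    p=np.atleast_2d(p);E=np.array(c["extrinsics"]);q=p@E[:3,:3].T+E[:3,3]
    return np.c_[c["cx"]+c["fx"]*q[:,0]/-q[:,2], c["cy"]-c["fy"]*q[:,1]/-q[:,2]]
def ray(c,px,z):
    px=np.atleast_2d(np.float64(px));E=np.array(c["extrinsics"]);R=E[:3,:3];o=-R.T@E[:3,3]
    d=np.c_[(px[:,0]-c["cx"])/c["fx"],-(px[:,1]-c["cy"])/c["fy"],-np.ones(len(px))]@R
    return o+d*((z-o[2])/d[:,2])[:,None]
def tri(ca,pa,cb,pb):
    def od(c,p):
        a=ray(c,p,0)[0];b=ray(c,p,.3)[0];return a,(b-a)/np.linalg.norm(b-a)
    a,u=od(ca,pa);b,v=od(cb,pb)
    s=np.linalg.lstsq(np.c_[u,-v],b-a,rcond=None)[0]
    p,q=a+u*s[0],b+v*s[1];return (p+q)/2,np.linalg.norm(p-q)
E
cat calib.json 2>/dev/null; python3 - <<'E'
from h import *
c=arm.calibration("scene");print(c.keys())
s=arm.calibration("side")
f=lambda n,p,z:print(n,ray(c,p,z)[0].round(3))
f("caul",(467,372),.018);f("boardL",(233,203),.02);f("boardR",(277,180),.02);f("knob",(363,200),.29);f("handle",(273,184),.114)
f("hub",(384,228),.27);f("bed",(320,245),.038);f("rib",(213,259),.01);f("bottle",(254,300),0);f("mug",(285,345),0)
print(tri(c,(273,184),s,(390,220)),tri(c,(363,195),s,(352,220)))
a=cv2.imread("pics/scene0.png")[140:290,180:380];b=cv2.imread("pics/side0.png")[200:350,270:470]
cv2.imwrite("pics/c1.png",cv2.resize(a,None,fx=4,fy=4,interpolation=cv2.INTER_CUBIC))
cv2.imwrite("pics/c2.png",cv2.resize(b,None,fx=4,fy=4,interpolation=cv2.INTER_CUBIC))
E
```

```text
dict_keys(['fx', 'fy', 'cx', 'cy', 'extrinsics'])
caul [0.517 0.419 0.018]
boardL [ 0.614 -0.334  0.02 ]
boardR [ 0.462 -0.328  0.02 ]
knob [0.528 0.067 0.29 ]
handle [ 0.538 -0.243  0.114]
hub [0.536 0.14  0.27 ]
bed [ 0.538 -0.052  0.038]
rib [ 0.765 -0.21   0.01 ]
bottle [ 0.756 -0.046  0.   ]
mug [0.776 0.1   0.   ]
(array([ 0.53521941, -0.24779773,  0.1132334 ]), np.float64(0.007006089342323036)) (array([0.5337489 , 0.06900102, 0.3125513 ]), np.float64(0.0032278865275917486))
```

View pics/c1.png

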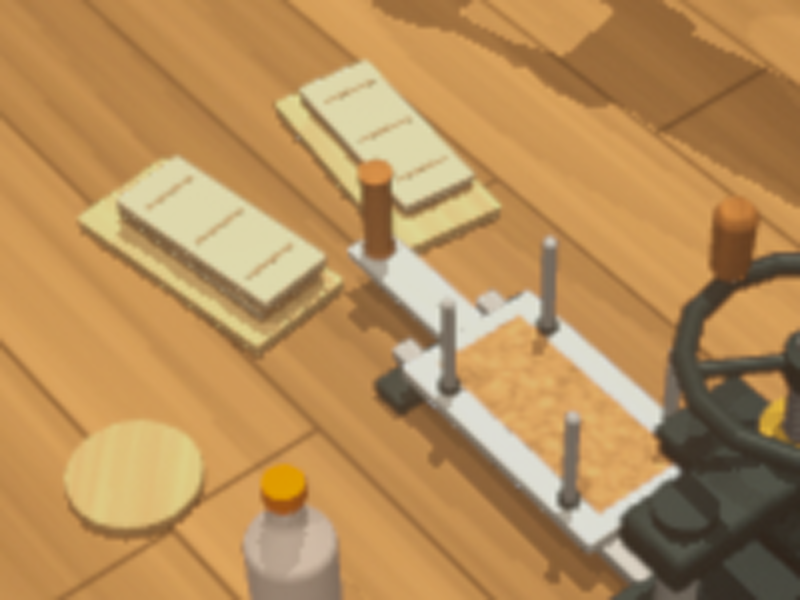

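View pics/c2.png

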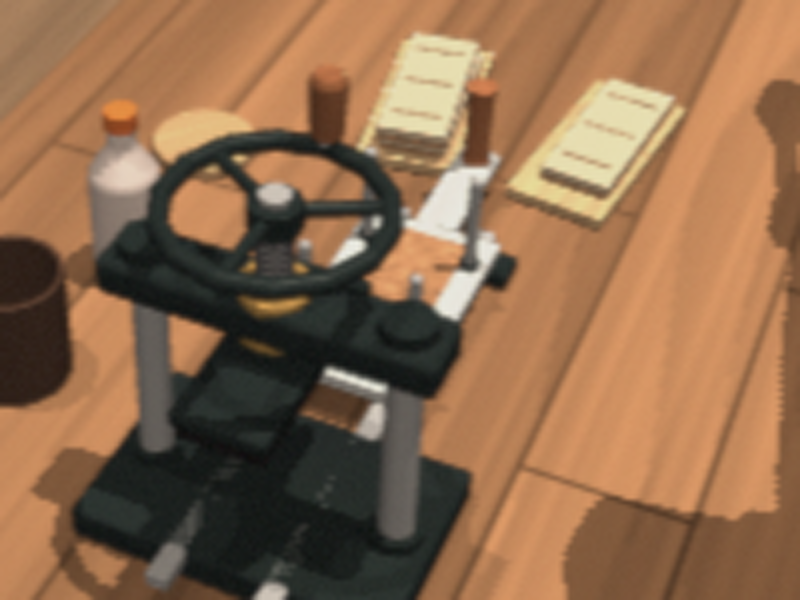

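The crops show a two-layer-looking pile on the far board, one trivet on the near board (each with its 150 mm roughly along the press's y), the empty bed with its cork and posts, and the knob at scene pixel (364,195). Next, corners to metres.

```bash
python3 - <<'E'
from h import *
c=arm.calibration("scene");s=arm.calibration("side")
A=lambda p:np.array(p)/4+[180,140]
B=lambda p:np.array(p)/4+[270,200]
def quad(n,q,z):
    P=ray(c,A(q),z)[:,:2];e=[np.linalg.norm(P[i]-P[(i+1)%4]).round(3) for i in range(4)]
    d=(P[1]+P[2]-P[0]-P[3]);print(n,z,P.mean(0).round(4),e,"yaw of y",np.arctan2(d[0],d[1]).__neg__().round(3))
L=[(178,155),(325,258),(268,303),(118,207)];R=[(365,60),(472,180),(407,210),(300,85)]
for z in(.026,.04,.054):quad("L",L,z)
for z in(.026,.04):quad("R",R,z)
for a,b in[((178,155),(480,42)),((118,207),(415,35)),((268,303),(378,132)),((325,258),(440,146))]:print("L",tri(c,A(a),s,B(b)))
for a,b in[((365,60),(678,95)),((300,85),(612,80)),((472,180),(605,190)),((407,210),(543,165))]:print("R",tri(c,A(a),s,B(b)))
T=ray(c,A([(550,240),(448,303),(573,415)]),.122);print("tops",T.round(4))
Bs=ray(c,A([(548,330),(448,390),(570,505)]),.038);print("bases",Bs.round(4))
print("handle",ray(c,A([(375,170)]),.114).round(4))
bd=[(525,292),(690,470),(592,550),(403,370)]
quad("cork/bed",bd,.038)
print("hub",tri(c,(384,227),s,B((277,192))));print("knobtop",tri(c,A((735,212)),s,B((329,78))))
im=cv2.cvtColor(cv2.imread("pics/scene0.png"),cv2.COLOR_BGR2HSV)
print(im[375,467],im[340,467],im[410,430])
E
```

```text
L 0.026 [ 0.5994 -0.3423] [np.float64(0.152), np.float64(0.056), np.float64(0.145), np.float64(0.065)] yaw of y 0.156
L 0.04 [ 0.6064 -0.3302] [np.float64(0.15), np.float64(0.056), np.float64(0.143), np.float64(0.064)] yaw of y 0.156
L 0.054 [ 0.6135 -0.318 ] [np.float64(0.148), np.float64(0.055), np.float64(0.141), np.float64(0.064)] yaw of y 0.156
R 0.026 [ 0.4492 -0.3478] [np.float64(0.153), np.float64(0.055), np.float64(0.156), np.float64(0.055)] yaw of y -0.134
R 0.04 [ 0.4582 -0.3355] [np.float64(0.151), np.float64(0.054), np.float64(0.154), np.float64(0.055)] yaw of y -0.134
L (array([ 0.58601191, -0.41202517,  0.04014586]), np.float64(0.002091841609747521))
L (array([ 0.64508948, -0.40148227,  0.03586109]), np.float64(0.005598918733522295))
L (array([ 0.62012072, -0.25704177,  0.03394092]), np.float64(0.0019213262386753305))
L (array([ 0.56605702, -0.26431858,  0.03335877]), np.float64(0.005697127611187274))
R (array([ 0.40859017, -0.42435067,  0.02514793]), np.float64(0.005664946121330444))
R (array([ 0.46646145, -0.42808479,  0.02545055]), np.float64(0.001527428767243475))
R (array([ 0.42831563, -0.27321482,  0.02191553]), np.float64(0.002760056841142053))
R (array([ 0.48376478, -0.27898388,  0.02419497]), np.float64(0.005517720534030449))
tops [[ 0.4919 -0.1173  0.122 ]
 [ 0.5766 -0.1165  0.122 ]
 [ 0.5768  0.0015  0.122 ]]
bases [[ 0.4924 -0.1157  0.038 ]
 [ 0.5771 -0.1176  0.038 ]
 [ 0.5783  0.0044  0.038 ]]
handle [[ 0.5334 -0.2461  0.114 ]]
cork/bed 0.038 [ 0.5407 -0.0576] [np.float64(0.185), np.float64(0.09), np.float64(0.189), np.float64(0.107)] yaw of y -0.058
hub (array([0.53584159, 0.13837968, 0.27481185]), np.float64(0.005116052194623249))
knobtop (array([0.53218055, 0.06946597, 0.31600717]), np.float64(0.0006809080403596478))
[ 21 114 224] [ 16 156 180] [ 16 153 187]
```

```bash
cat > d.py <<'E'
import sys
from h import *
st=arm.get_state();p=st["ee_pos"];r,_,y=st["tool_rot"]
t=np.array(sys.argv[1:5],float);d=t[:3]-p;w=(y-t[3]+np.pi/2)%np.pi-np.pi/2
print("tool dx %.4f dy %.4f dz %.4f turn %.3f"%(np.cos(y)*d[0]+np.sin(y)*d[1],np.sin(y)*d[0]-np.cos(y)*d[1],-d[2],w),"q6 %.2f t %.1f w %.4f"%(st["q"][5],st["time"],st["grip_width"]), "pos",p.round(4),"yaw",round(y,3))
E
echo '{"tx":[0.0295,0.0295,0.0295,0.0295,0.0295,0.0295,0.0295,0.0295],"ty":[-0.013,-0.013,-0.013,-0.013,-0.013,-0.013,-0.013,-0.013],"tz":[0,0,0,0,0,0,0,0],"twist":[0,0,0,0,0,0,0,0]}' | python3 jog.py 0.085 60
echo '{"tx":[0.0295,0.0295,0.0295,0.0295,0,0,0,0],"ty":[-0.013,-0.013,-0.013,-0.013,0,0,0,0],"tz":[0,0,0,0,0,0,0,0],"twist":[0,0,0,0,-0.12,-0.12,-0.12,-0.12]}' | python3 jog.py
echo '{"tx":[0,0,0,0,0,0,0],"ty":[0,0,0,0,0,0,0],"tz":[0,0,0,0,0,0,0],"twist":[-0.12,-0.12,-0.12,-0.12,-0.12,-0.12,0]}' | python3 jog.py
python3 d.py 0.449 -0.348 0.12 1.437
python3 - <<'E'
from h import *
cv2.imwrite("pics/w1.png",arm.get_image("wrist")[:,:,::-1])
E
```

```text
time: 0.77
ee_pos: [0.3476, -0.4248, 0.2558]
tool_rot: [-3.141, 0.0, 0.239]
force: [-0.0, 0.1, 0.7]
grip_width: 0.0847
finger_force: 0.0
time: 1.43
ee_pos: [0.4492, -0.3473, 0.2556]
tool_rot: [-3.14, 0.0, 0.726]
force: [0.2, 1.0, -0.3]
grip_width: 0.0846
finger_force: 0.0
time: 2.02
ee_pos: [0.4489, -0.3476, 0.2557]
tool_rot: [-3.141, -0.001, 1.443]
force: [-0.0, 0.2, 0.8]
grip_width: 0.0849
finger_force: 0.0
tool dx -0.0004 dy 0.0002 dz 0.1357 turn 0.006 q6 -0.59 t 2.0 w 0.0849 pos [ 0.4489 -0.3476  0.2557] yaw 1.443
```

View pics/w1.png

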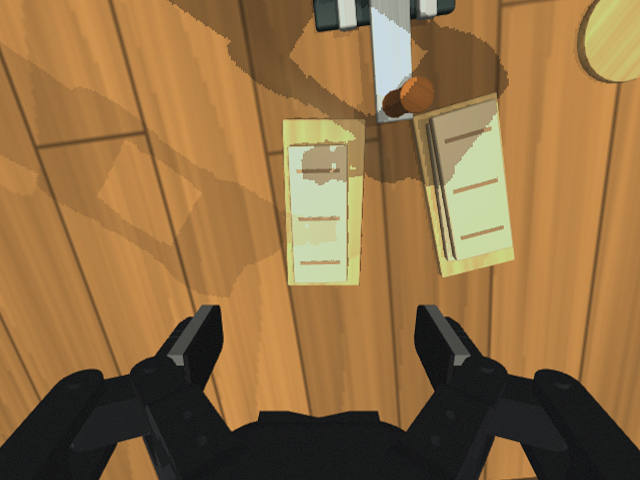

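The wrist view is square-on: near trivet corners about (288,144),(347,148),(346,281),(293,279). Far pile's top face is about (431,118),(497,97),(512,247),(455,260), with a double layer at its left flank.

```bash
python3 - <<'E'
from h import *
c=arm.calibration("wrist")
def quad(n,q,z):
    P=ray(c,q,z)[:,:2];e=[np.linalg.norm(P[i]-P[(i+1)%4]).round(3) for i in range(4)]
    d=(P[0]+P[1]-P[2]-P[3]);print(n,z,P.mean(0).round(4),e,"yaw of y",(-np.arctan2(d[0],d[1])).round(3))
quad("R",[(288,144),(347,148),(346,281),(293,279)],.026)
for z in(.04,.054):quad("L",[(431,118),(497,97),(512,247),(455,260)],z)
im=cv2.imread("pics/w1.png")
cv2.imwrite("pics/w1c.png",cv2.resize(im[80:300,270:530],None,fx=3,fy=2.7,interpolation=cv2.INTER_CUBIC)[:594])
E
```

```text
R 0.026 [ 0.448 -0.352] [np.float64(0.059), np.float64(0.144), np.float64(0.06), np.float64(0.146)] yaw of y -0.119
L 0.04 [ 0.6051 -0.3372] [np.float64(0.061), np.float64(0.15), np.float64(0.06), np.float64(0.147)] yaw of y 0.137
L 0.054 [ 0.5989 -0.3344] [np.float64(0.059), np.float64(0.144), np.float64(0.057), np.float64(0.141)] yaw of y 0.137
```

View pics/w1c.png

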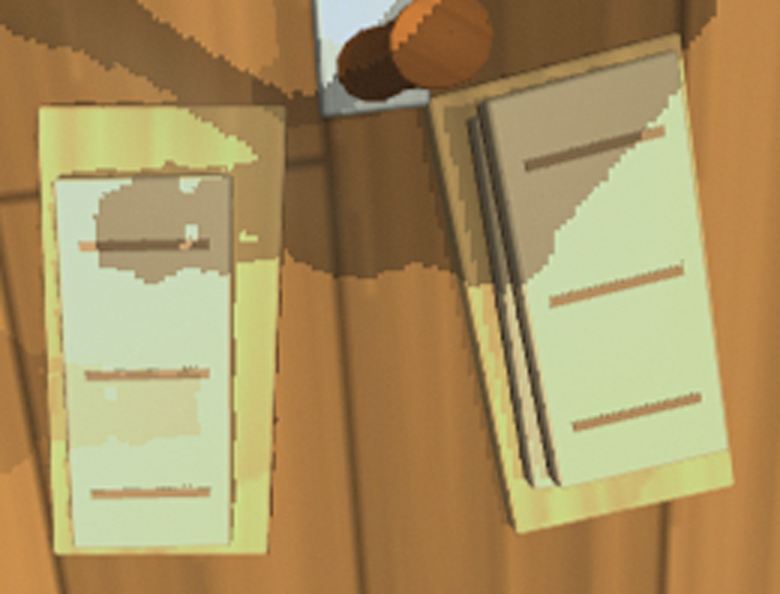

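The crop shows two layers in the far pile (sizes match a 40 mm top) and one trivet on the near board. Descend on the near one.

```bash

echo '{"tx":[-0.0025,0,0,0,0,0,0,0],"ty":[-0.001,0,0,0,0,0,0,0],"tz":[0.04,0.04,0.04,0.04,0.03,0.018,0.01,0],"twist":[0,0,0,0,0,0,0,0]}' | python3 jog.py 0.085 60
echo '{"tx":[0,0,0,0,0,0],"ty":[0,0,0,0,0,0],"tz":[0,0,0,0,0,0],"twist":[0,0,0,0,0,0]}' | python3 jog.py 0.04 60
echo '{"tx":[0,0,0,0,0,0],"ty":[0,0,0,0,0,0],"tz":[-0.01,-0.02,-0.03,-0.04,-0.04,0],"twist":[0,0,0,0,0,0]}' | python3 jog.py
python3 d.py 0.534 -0.057 0.15 1.57
```

```text
time: 2.73
ee_pos: [0.4464, -0.3489, 0.0352]
tool_rot: [-3.137, -0.003, 1.436]
force: [-0.4, 0.7, -0.4]
grip_width: 0.0847
finger_force: 0.0
time: 3.23
ee_pos: [0.4489, -0.3512, 0.0414]
tool_rot: [3.137, 0.003, 1.438]
force: [0.5, -0.4, 6.9]
grip_width: 0.0576
finger_force: 65.0
time: 3.73
ee_pos: [0.4499, -0.352, 0.1896]
tool_rot: [3.129, 0.009, 1.439]
force: [0.4, -0.7, -0.1]
grip_width: 0.0575
finger_force: 64.7
tool dx 0.3035 dy 0.0444 dz 0.0396 turn -0.131 q6 -0.59 t 3.7 w 0.0575 pos [ 0.4499 -0.352   0.1896] yaw 1.439
```

```bash

echo '{"tx":[0.0305,0.0305,0.0305,0.0305,0.0305,0.0305,0.0305,0.0305],"ty":[0.0045,0.0045,0.0045,0.0045,0.0045,0.0045,0.0045,0.0045],"tz":[0,0,0,0,0,0,0,0],"twist":[-0.013,-0.013,-0.013,-0.013,-0.013,-0.013,-0.013,-0.013]}' | python3 jog.py
echo '{"tx":[0.03,0.03,0,0],"ty":[0.0045,0.0045,0,0],"tz":[0,0,0,0],"twist":[-0.013,-0.013,0,0]}' | python3 jog.py
python3 d.py 0.5345 -0.057 0.069 1.571
python3 - <<'E'
from h import *
cv2.imwrite("pics/w2.png",arm.get_image("wrist")[:,:,::-1])
E
```

```text
time: 4.4
ee_pos: [0.5046, -0.1086, 0.1788]
tool_rot: [3.141, 0.0, 1.543]
force: [0.8, -0.4, -2.0]
grip_width: 0.0576
finger_force: 64.6
time: 4.73
ee_pos: [0.5149, -0.0489, 0.1787]
tool_rot: [3.141, 0.0, 1.572]
force: [0.5, 0.1, -2.7]
grip_width: 0.0579
finger_force: 64.6
tool dx -0.0081 dy 0.0196 dz 0.1097 turn 0.001 q6 -0.16 t 4.7 w 0.0579 pos [ 0.5149 -0.0489  0.1787] yaw 1.572
```

View pics/w2.png

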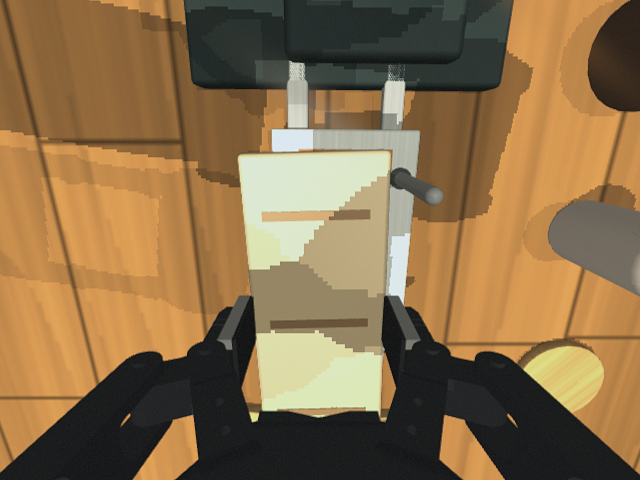

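The trivet is gripped at its middle (groove row 323 level with the pads) and needs to go about 20 mm away from the robot, as the numbers say. Shift, then lower.

```bash

echo '{"tx":[-0.004,-0.004,0,0,0,0,0,0],"ty":[0.01,0.0095,0,0,0,0,0,0],"tz":[0,0,0,0.03,0.03,0.02,0.01,0],"twist":[0,0,0,0,0,0,0,0]}' | python3 jog.py
python3 d.py 0.5345 -0.057 0.069 1.571
```

```text
time: 5.45
ee_pos: [0.5324, -0.0589, 0.0853]
tool_rot: [-3.136, -0.001, 1.567]
force: [-0.7, 0.1, -2.2]
grip_width: 0.0579
finger_force: 64.7
tool dx 0.0019 dy 0.0021 dz 0.0163 turn -0.004 q6 -0.17 t 5.5 w 0.0579 pos [ 0.5324 -0.0589  0.0853] yaw 1.567
```

```bash

echo '{"tx":[0.002,0,0,0,0,0],"ty":[0.002,0,0,0,0,0],"tz":[0.004,0.004,0.003,0.002,0,0],"twist":[0,0,0,0,0,0]}' | python3 jog.py
echo '{"tx":[0,0,0,0,0],"ty":[0,0,0,0,0],"tz":[0.001,0.001,0.001,0,0],"twist":[0,0,0,0,0]}' | python3 jog.py
python3 d.py 0.5345 -0.057 0.069 1.571
```

```text
time: 5.95
ee_pos: [0.5365, -0.0564, 0.0757]
tool_rot: [3.141, 0.0, 1.569]
force: [-0.7, -0.5, -2.5]
grip_width: 0.0576
finger_force: 64.7
time: 6.37
ee_pos: [0.5363, -0.0564, 0.0722]
tool_rot: [-3.141, -0.0, 1.569]
force: [0.7, 0.7, -1.9]
grip_width: 0.0574
finger_force: 64.7
tool dx -0.0006 dy -0.0018 dz 0.0032 turn -0.002 q6 -0.17 t 6.4 w 0.0574 pos [ 0.5363 -0.0564  0.0722] yaw 1.569
```

```bash

echo '{"tx":[0,0,0,0,0],"ty":[-0.001,0,0,0,0],"tz":[0.001,0.001,0.001,0,0],"twist":[0,0,0,0,0]}' | python3 jog.py
echo '{"tx":[0,0,0,0,0],"ty":[0,0,0,0,0],"tz":[0.001,0.001,0.001,0,0],"twist":[0,0,0,0,0]}' | python3 jog.py
```

```text
time: 6.78
ee_pos: [0.5353, -0.0564, 0.0691]
tool_rot: [-3.141, -0.0, 1.569]
force: [-1.0, 0.8, -2.4]
grip_width: 0.0575
finger_force: 64.7
time: 7.2
ee_pos: [0.5355, -0.0564, 0.0675]
tool_rot: [3.141, 0.0, 1.569]
force: [-3.7, 0.5, 5.8]
grip_width: 0.0576
finger_force: 65.6
```

```bash

echo '{"tx":[0,0,0,0,0,0,0,0],"ty":[0,0,0,0,0,0,0,0],"tz":[0,0,0,-0.01,-0.03,-0.04,-0.04,0],"twist":[0,0,0,0,0,0,0,0]}' | python3 jog.py 0.085
echo '{"tx":[-0.028,-0.028,-0.028,-0.028,-0.028,-0.028,-0.028,-0.028],"ty":[0.007,0.007,0.007,0.007,0.007,0.007,0.007,0.007],"tz":[0,0,0,0,0,0,0,0],"twist":[0,0,0,0,0,0,0,0]}' | python3 jog.py
echo '{"tx":[-0.028,-0.028,0,0],"ty":[0.007,0.007,0,0],"tz":[0,0,0,0],"twist":[-0.07,-0.07,0,0]}' | python3 jog.py
python3 d.py 0.6055 -0.336 0.057 1.711
python3 - <<'E'
from h import *
cv2.imwrite("pics/s2.png",arm.get_image("scene")[:,:,::-1])
cv2.imwrite("pics/s2c.png",cv2.resize(cv2.imread("pics/s2.png")[140:320,180:420],None,fx=3,fy=3))
E
```

```text
time: 7.87
ee_pos: [0.5383, -0.0569, 0.1971]
tool_rot: [3.127, 0.003, 1.569]
force: [0.9, 0.1, 1.4]
grip_width: 0.0851
finger_force: 0.0
time: 8.53
ee_pos: [0.5912, -0.282, 0.1868]
tool_rot: [3.141, 0.0, 1.569]
force: [0.6, -0.1, -0.0]
grip_width: 0.085
finger_force: 0.0
time: 8.87
ee_pos: [0.6065, -0.3373, 0.1853]
tool_rot: [-3.141, -0.001, 1.706]
force: [-0.6, 0.3, -0.6]
grip_width: 0.0849
finger_force: 0.0
tool dx 0.0015 dy -0.0009 dz 0.1283 turn -0.005 q6 -0.69 t 8.9 w 0.0849 pos [ 0.6065 -0.3373  0.1853] yaw 1.706
```

View pics/s2c.png

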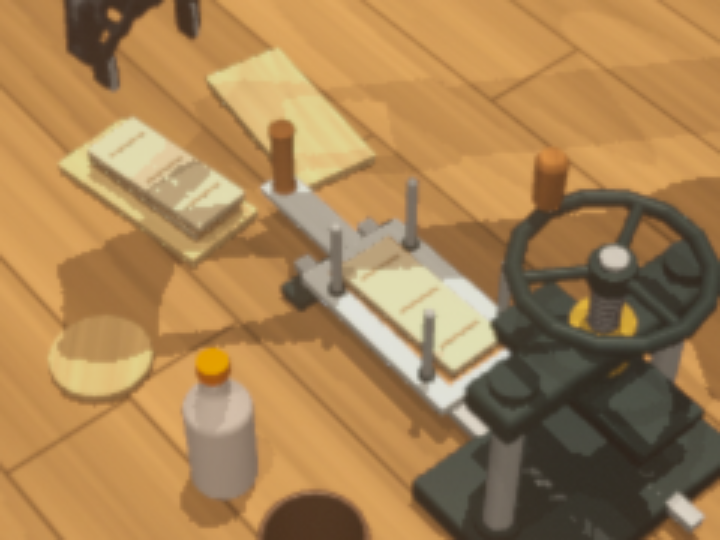

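The first trivet lies between the posts on the cork, near the bed's middle, and the near board is empty. Now the top of the far pile.

```bash

echo '{"tx":[0.0015,0,0,0,0,0,0],"ty":[-0.001,0,0,0,0,0,0],"tz":[0.03,0.03,0.03,0.025,0.01,0.004,0],"twist":[0,0,0,0,0,0,0]}' | python3 jog.py
python3 d.py 0.6055 -0.336 0.057 1.711
echo '{"tx":[0,0,0,0,0,0],"ty":[0,0,0,0,0,0],"tz":[0,0,0,0,0,0],"twist":[0,0,0,0,0,0]}' | python3 jog.py 0.04 60
echo '{"tx":[0,0,0,0,0,0],"ty":[0,0,0,0,0,0],"tz":[-0.01,-0.02,-0.03,-0.03,-0.03,0],"twist":[0,0,0,0,0,0]}' | python3 jog.py
python3 d.py 0.5345 -0.057 0.18 1.571
```

```text
time: 9.5
ee_pos: [0.6056, -0.3338, 0.0575]
tool_rot: [-3.141, -0.0, 1.709]
force: [-0.4, 0.7, 0.1]
grip_width: 0.0849
finger_force: 0.0
tool dx -0.0022 dy -0.0004 dz 0.0005 turn -0.002 q6 -0.69 t 9.5 w 0.0849 pos [ 0.6056 -0.3338  0.0575] yaw 1.709
time: 10.0
ee_pos: [0.6062, -0.3362, 0.0635]
tool_rot: [3.138, 0.005, 1.708]
force: [-7.1, -2.1, 12.6]
grip_width: 0.0412
finger_force: 4.3
time: 10.5
ee_pos: [0.6078, -0.336, 0.1881]
tool_rot: [3.13, 0.009, 1.709]
force: [1.0, 0.4, 2.0]
grip_width: 0.0396
finger_force: 0.0
tool dx 0.2864 dy -0.0342 dz 0.0081 turn 0.138 q6 -0.69 t 10.5 w 0.0396 pos [ 0.6078 -0.336   0.1881] yaw 1.709
```

```bash

echo '{"tx":[-0.06,0,0,0],"ty":[0,0,0,0],"tz":[0,0,0,0],"twist":[0,0,0,0]}' | python3 jog.py 0.085 60
python3 d.py 0.6055 -0.336 0.057 1.711
python3 - <<'E'
from h import *
cv2.imwrite("pics/w3.png",arm.get_image("wrist")[:,:,::-1])
E
```

```text
time: 10.83
ee_pos: [0.6113, -0.3761, 0.1776]
tool_rot: [3.141, -0.0, 1.708]
force: [0.5, 0.2, 0.3]
grip_width: 0.0842
finger_force: 0.0
tool dx 0.0405 dy -0.0003 dz 0.1206 turn -0.003 q6 -0.74 t 10.8 w 0.0842 pos [ 0.6113 -0.3761  0.1776] yaw 1.708
```

View pics/w3.png

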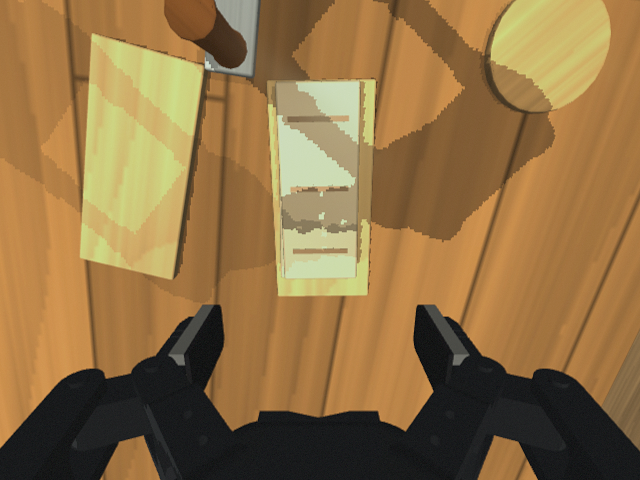

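Pile still there, top face about (275,84),(359,82),(357,277),(284,277). The fingers had closed above it, because the TCP had settled 6 mm higher than my reading right after the move.

```bash
python3 - <<'E'
from h import *
c=arm.calibration("wrist")
for z in(.026,.04):
    P=ray(c,[(275,84),(359,82),(357,277),(284,277)],z)[:,:2];e=[np.linalg.norm(P[i]-P[(i+1)%4]).round(3) for i in range(4)]
    d=(P[0]+P[1]-P[2]-P[3]);print(z,P.mean(0).round(4),e,(-np.arctan2(d[0],d[1])).round(3))
E
echo '{"tx":[0.02,0.02,0,0,0,0,0,0],"ty":[0,0,0,0,0,0,0,0],"tz":[0,0,0.03,0.03,0.03,0,0,0],"twist":[0,0,0,0,0,0,0,0]}' | python3 jog.py
python3 d.py 0.6055 -0.336 0.0535 1.711
```

```text
0.026 [ 0.6066 -0.3384] [np.float64(0.061), np.float64(0.155), np.float64(0.064), np.float64(0.153)] 0.157
0.04 [ 0.6062 -0.3363] [np.float64(0.058), np.float64(0.147), np.float64(0.06), np.float64(0.145)] 0.157
time: 11.55
ee_pos: [0.6066, -0.3363, 0.09]
tool_rot: [3.139, 0.002, 1.709]
force: [0.6, -0.5, 0.3]
grip_width: 0.085
finger_force: 0.0
tool dx 0.0004 dy -0.0010 dz 0.0365 turn -0.002 q6 -0.69 t 11.6 w 0.0850 pos [ 0.6066 -0.3363  0.09  ] yaw 1.709
```

```bash

echo '{"tx":[0,0,0,0,0,0,0],"ty":[0,0,0,0,0,0,0],"tz":[0.012,0.012,0.01,0.003,0,0,0],"twist":[0,0,0,0,0,0,0]}' | python3 jog.py
echo '{"tx":[0,0,0,0,0,0],"ty":[0,0,0,0,0,0],"tz":[0,0,0,0,0,0],"twist":[0,0,0,0,0,0]}' | python3 jog.py 0.04 60
```

```text
time: 12.13
ee_pos: [0.606, -0.3365, 0.0508]
tool_rot: [3.141, 0.0, 1.709]
force: [0.4, -0.2, 0.4]
grip_width: 0.0854
finger_force: 0.0
time: 12.63
ee_pos: [0.6063, -0.3366, 0.0516]
tool_rot: [3.14, 0.001, 1.709]
force: [0.2, -0.3, 4.5]
grip_width: 0.0582
finger_force: 66.8
```

```bash

echo '{"tx":[0,0,0,0,0,0],"ty":[0,0,0,0,0,0],"tz":[-0.01,-0.02,-0.03,-0.03,-0.03,0],"twist":[0,0,0,0,0,0]}' | python3 jog.py
echo '{"tx":[0.0287,0.0287,0.0287,0.0287,0.0287,0.0287,0.0287,0.0287],"ty":[-0.0033,-0.0033,-0.0033,-0.0033,-0.0033,-0.0033,-0.0033,-0.0033],"tz":[0,0,0,0,0,0,0,0],"twist":[0,0,0,0,0,0,0,0]}' | python3 jog.py
echo '{"tx":[0.0287,0.0287,0,0,0,0,0],"ty":[-0.0033,-0.0033,0,0,0,0,0],"tz":[0,0,0,0,0,0,0],"twist":[0,0,0.07,0.069,0,0,0]}' | python3 jog.py
python3 d.py 0.5345 -0.057 0.085 1.571
```

```text
time: 13.13
ee_pos: [0.6074, -0.3373, 0.1786]
tool_rot: [3.134, 0.007, 1.709]
force: [0.3, -1.5, -0.4]
grip_width: 0.0577
finger_force: 66.0
time: 13.8
ee_pos: [0.5468, -0.1111, 0.1687]
tool_rot: [-3.139, -0.001, 1.709]
force: [-0.2, 0.0, -3.1]
grip_width: 0.0579
finger_force: 65.9
time: 14.38
ee_pos: [0.5333, -0.0568, 0.1695]
tool_rot: [-3.14, -0.0, 1.571]
force: [-0.3, -0.3, -1.6]
grip_width: 0.058
finger_force: 65.9
tool dx -0.0002 dy 0.0012 dz 0.0845 turn 0.000 q6 -0.17 t 14.4 w 0.0580 pos [ 0.5333 -0.0568  0.1695] yaw 1.571
```

```bash

echo '{"tx":[0,0,0,0,0,0,0],"ty":[0.001,0,0,0,0,0,0],"tz":[0.025,0.025,0.02,0.012,0,0,0],"twist":[0,0,0,0,0,0,0]}' | python3 jog.py
echo '{"tx":[0,0,0,0,0,0,0],"ty":[0,0,0,0,0,0,0],"tz":[0.002,0.001,0.001,0.001,0.001,0,0],"twist":[0,0,0,0,0,0,0]}' | python3 jog.py
python3 d.py 0.5345 -0.057 0.0775 1.571
```

```text
time: 14.97
ee_pos: [0.5354, -0.0569, 0.0899]
tool_rot: [3.139, 0.0, 1.57]
force: [0.6, -0.4, -2.1]
grip_width: 0.0581
finger_force: 65.9
time: 15.55
ee_pos: [0.5345, -0.0565, 0.0822]
tool_rot: [-3.141, -0.0, 1.57]
force: [0.3, -0.9, -1.8]
grip_width: 0.0586
finger_force: 65.9
tool dx -0.0005 dy -0.0000 dz 0.0047 turn -0.001 q6 -0.17 t 15.6 w 0.0586 pos [ 0.5345 -0.0565  0.0822] yaw 1.57
```

```bash

echo '{"tx":[0,0,0,0,0,0],"ty":[0,0,0,0,0,0],"tz":[0.001,0.001,0.001,0,0,0],"twist":[0,0,0,0,0,0]}' | python3 jog.py
echo '{"tx":[0,0,0,0,0,0],"ty":[0,0,0,0,0,0],"tz":[0.001,0.001,0.001,0,0,0],"twist":[0,0,0,0,0,0]}' | python3 jog.py
```

```text
time: 16.05
ee_pos: [0.5346, -0.0565, 0.0793]
tool_rot: [-3.142, -0.0, 1.57]
force: [1.1, 0.1, -0.8]
grip_width: 0.0581
finger_force: 65.9
time: 16.55
ee_pos: [0.5347, -0.0566, 0.0775]
tool_rot: [3.141, 0.0, 1.57]
force: [-3.1, 1.0, 6.0]
grip_width: 0.0581
finger_force: 66.7
```

```bash

echo '{"tx":[0,0,0,0,0,0,0,0],"ty":[0,0,0,0,0,0,0,0],"tz":[0,0,0,-0.01,-0.03,-0.03,-0.03,0],"twist":[0,0,0,0,0,0,0,0]}' | python3 jog.py 0.085
echo '{"tx":[-0.028,-0.028,-0.028,-0.028,-0.028,-0.028,-0.028,-0.028],"ty":[0.007,0.007,0.007,0.007,0.007,0.007,0.007,0.007],"tz":[0,0,0,0,0,0,0,0],"twist":[0,0,0,0,0,0,0,0]}' | python3 jog.py
echo '{"tx":[-0.028,-0.028,0,0,0,0,0,0],"ty":[0.007,0.007,0,0,0,0,0,0],"tz":[0,0,0,0,0.03,0,0,0],"twist":[-0.07,-0.07,0,0,0,0,0,0]}' | python3 jog.py
python3 d.py 0.605 -0.3365 0.0385 1.711
python3 - <<'E'
from h import *
st=arm.get_state();im=arm.get_image("wrist");cv2.imwrite("pics/w4.png",im[:,:,::-1])
c=arm.calibration("wrist")
h=cv2.cvtColor(im,cv2.COLOR_RGB2HSV)
P=proj(c,[[.605,-.3365,.026],[.605,-.26,.026],[.65,-.33,.012]]).round().astype(int);print(P)
for p in P: print(h[p[1].clip(0,479),p[0].clip(0,639)])
E
```

```text
time: 17.22
ee_pos: [0.5371, -0.057, 0.1848]
tool_rot: [3.13, 0.002, 1.57]
force: [0.3, -0.1, 1.4]
grip_width: 0.0851
finger_force: 0.0
time: 17.88
ee_pos: [0.5906, -0.2821, 0.1768]
tool_rot: [3.141, 0.0, 1.57]
force: [0.8, 1.1, 0.4]
grip_width: 0.0851
finger_force: 0.0
time: 18.55
ee_pos: [0.6063, -0.3351, 0.1472]
tool_rot: [3.141, -0.0, 1.71]
force: [-0.1, -1.1, 1.4]
grip_width: 0.085
finger_force: 0.0
tool dx -0.0012 dy -0.0015 dz 0.1087 turn -0.001 q6 -0.69 t 18.6 w 0.0850 pos [ 0.6063 -0.3351  0.1472] yaw 1.71
[[316 246]
 [332 140]
 [374 240]]
[ 31  62 213]
[ 19 125 170]
[ 18 133 155]
```

View pics/w4.png

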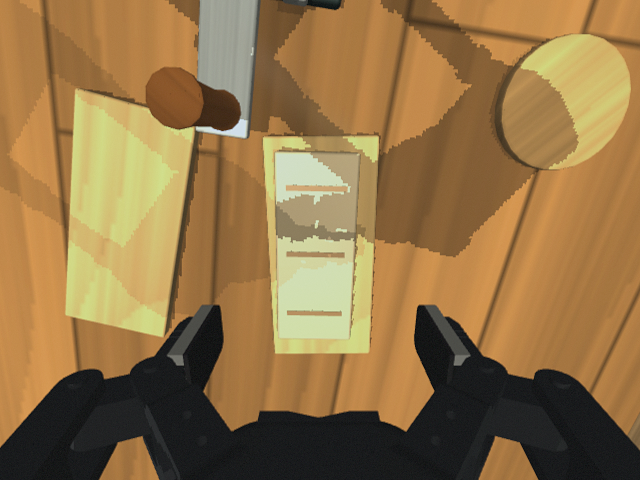

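One trivet remains there, corners about (274,152),(358,153),(351,338),(281,338): parallel to the tool, and about 5 mm nearer than I assumed.

```bash

echo '{"tx":[-0.005,0,0,0,0,0,0],"ty":[-0.0015,0,0,0,0,0,0],"tz":[0.025,0.025,0.025,0.02,0,0,0],"twist":[0,0,0,0,0,0,0]}' | python3 jog.py
python3 d.py 0.605 -0.34 0.0385 1.711
```

```text
time: 19.18
ee_pos: [0.6065, -0.3416, 0.0542]
tool_rot: [3.139, 0.002, 1.71]
force: [0.7, -0.8, 0.0]
grip_width: 0.0853
finger_force: 0.0
tool dx 0.0018 dy -0.0013 dz 0.0157 turn -0.001 q6 -0.70 t 19.2 w 0.0853 pos [ 0.6065 -0.3416  0.0542] yaw 1.71
```

```bash

echo '{"tx":[0,0,0,0,0,0,0],"ty":[-0.001,0,0,0,0,0,0],"tz":[0.006,0.006,0.002,0,0,0,0],"twist":[0,0,0,0,0,0,0]}' | python3 jog.py
echo '{"tx":[0,0,0,0,0,0],"ty":[0,0,0,0,0,0],"tz":[0,0,0,0,0,0],"twist":[0,0,0,0,0,0]}' | python3 jog.py 0.04 60
python3 d.py 0.5345 -0.057 0.085 1.571
```

```text
time: 19.77
ee_pos: [0.6046, -0.3414, 0.0376]
tool_rot: [3.141, 0.0, 1.71]
force: [-0.2, 0.5, 0.6]
grip_width: 0.085
finger_force: 0.0
time: 20.27
ee_pos: [0.6048, -0.3416, 0.038]
tool_rot: [3.141, 0.001, 1.71]
force: [1.6, 0.3, 4.0]
grip_width: 0.0578
finger_force: 66.5
tool dx 0.2916 dy -0.0302 dz -0.0470 turn 0.139 q6 -0.70 t 20.3 w 0.0578 pos [ 0.6048 -0.3416  0.038 ] yaw 1.71
```

```bash

echo '{"tx":[0,0,0,0,0,0],"ty":[0,0,0,0,0,0],"tz":[-0.01,-0.03,-0.03,-0.03,-0.03,0],"twist":[0,0,0,0,0,0]}' | python3 jog.py
echo '{"tx":[0.0292,0.0292,0.0292,0.0292,0.0292,0.0292,0.0292,0.0292],"ty":[-0.003,-0.003,-0.003,-0.003,-0.003,-0.003,-0.003,-0.003],"tz":[0,0,0,0,0,0,0,0],"twist":[0,0,0,0,0,0,0,0]}' | python3 jog.py
echo '{"tx":[0.0292,0.0292,0,0,0,0,0],"ty":[-0.003,-0.003,0,0,0,0,0],"tz":[0,0,0,0,0,0,0],"twist":[0,0,0.07,0.069,0,0,0]}' | python3 jog.py
python3 d.py 0.5345 -0.057 0.092 1.571
```

```text
time: 20.77
ee_pos: [0.6062, -0.3425, 0.1759]
tool_rot: [3.133, 0.007, 1.71]
force: [0.5, -0.3, 0.0]
grip_width: 0.0579
finger_force: 65.9
time: 21.43
ee_pos: [0.5472, -0.1119, 0.1659]
tool_rot: [-3.14, -0.001, 1.71]
force: [-0.4, -0.4, -2.6]
grip_width: 0.0578
finger_force: 65.8
time: 22.02
ee_pos: [0.534, -0.0566, 0.1666]
tool_rot: [-3.14, -0.0, 1.572]
force: [0.4, 0.5, -1.6]
grip_width: 0.0582
finger_force: 65.8
tool dx -0.0004 dy 0.0005 dz 0.0746 turn 0.001 q6 -0.17 t 22.0 w 0.0582 pos [ 0.534  -0.0566  0.1666] yaw 1.572
```

```bash

echo '{"tx":[0,0,0,0,0,0,0],"ty":[0.0005,0,0,0,0,0,0],"tz":[0.025,0.025,0.015,0.003,0,0,0],"twist":[0,0,0,0,0,0,0]}' | python3 jog.py
echo '{"tx":[0,0,0,0,0,0,0],"ty":[0,0,0,0,0,0,0],"tz":[0.001,0.001,0.001,0.001,0.001,0,0],"twist":[0,0,0,0,0,0,0]}' | python3 jog.py
```

```text
time: 22.6
ee_pos: [0.5357, -0.0567, 0.1011]
tool_rot: [3.139, 0.0, 1.571]
force: [-0.6, 0.7, -1.5]
grip_width: 0.0577
finger_force: 65.7
time: 23.18
ee_pos: [0.5347, -0.0563, 0.0941]
tool_rot: [-3.141, 0.0, 1.571]
force: [-0.2, 0.7, -2.6]
grip_width: 0.0579
finger_force: 65.8
```

```bash

echo '{"tx":[0,0,0,0,0,0,0],"ty":[0,0,0,0,0,0,0],"tz":[0.001,0.001,0.001,0.001,0,0,0],"twist":[0,0,0,0,0,0,0]}' | python3 jog.py
echo '{"tx":[0,0,0,0,0,0,0,0],"ty":[0,0,0,0,0,0,0,0],"tz":[0,0,0,-0.01,-0.03,-0.03,-0.03,0],"twist":[0,0,0,0,0,0,0,0]}' | python3 jog.py 0.085
echo '{"tx":[0,0,0,0,0,0,0],"ty":[-0.035,-0.035,-0.035,-0.035,-0.035,0,0],"tz":[-0.02,-0.02,-0.02,0,0,0,0],"twist":[0,0,0,0,0,0,0]}' | python3 jog.py
python3 - <<'E'
from h import *
im=arm.get_image("scene");cv2.imwrite("pics/s3.png",im[:,:,::-1]);c=arm.calibration("scene")
sub=im[325:425,415:520];h=cv2.cvtColor(sub,cv2.COLOR_RGB2HSV)
m=((h[...,1]<132)&(h[...,2]>190)).astype(np.uint8)
n,l,s,_=cv2.connectedComponentsWithStats(m);k=1+s[1:,4].argmax();print(s[k])
ct=max(cv2.findContours((l==k).astype(np.uint8),0,2)[0],key=cv2.contourArea)
ap=cv2.approxPolyDP(cv2.convexHull(ct),3,True)[:,0]+[415,325];print(ap.tolist())
P=ray(c,ct[:,0]+[415,325],.018)[:,:2];r=cv2.minAreaRect((P*1000).astype(np.float32));print(r)
cv2.imwrite("pics/s3c.png",np.hstack([cv2.resize(im[150:300,250:410,::-1],None,fx=2.5,fy=2.5),cv2.resize(sub[:,:,::-1],(394,375))]))
E
python3 d.py 0.35 -0.057 0.2 1.571
```

```text
time: 23.77
ee_pos: [0.5349, -0.0563, 0.092]
tool_rot: [3.141, 0.0, 1.571]
force: [-3.1, 0.7, 5.9]
grip_width: 0.0579
finger_force: 66.8
time: 24.43
ee_pos: [0.5371, -0.0567, 0.1987]
tool_rot: [3.13, 0.002, 1.571]
force: [-0.5, -0.4, 1.6]
grip_width: 0.0847
finger_force: 0.0
time: 25.02
ee_pos: [0.359, -0.0564, 0.2518]
tool_rot: [3.137, 0.001, 1.57]
force: [-0.4, -0.3, -0.1]
grip_width: 0.0849
finger_force: 0.0
[  20   16   67   69 1780]
[[435, 351], [454, 341], [501, 396], [481, 409]]
((519.0460815429688, 420.5501403808594), (158.67166137695312, 59.52003479003906), 80.14462280273438)
tool dx -0.0006 dy -0.0098 dz 0.0513 turn -0.001 q6 -0.25 t 25.1 w 0.0847 pos [ 0.3598 -0.0564  0.2513] yaw 1.57
```

View pics/s3c.png

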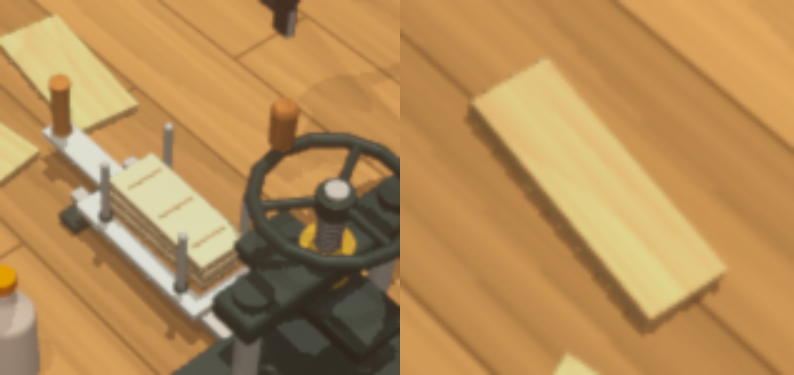

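The three trivets sit squarely stacked between the posts. The caul is clear of everything; its contour rect measures 159 x 60 mm, as it should, at (0.519, 0.4205). Go round the press on the robot's side.

```bash

echo '{"tx":[0.0375,0.0375,0.0375,0.0375,0.0375,0.0375,0.0375,0.0375],"ty":[0,0,0,0,0,0,0,0],"tz":[0,0,0,0,0,0,0,0],"twist":[0,0,0,0,0,0,0,0]}' | python3 jog.py
echo '{"tx":[0.0294,0.0294,0.0294,0.0294,0.0294,0.0294,0,0],"ty":[0.0265,0.0265,0.0265,0.0265,0.0265,0.0265,0,0],"tz":[0,0,0,0,0,0,0,0],"twist":[0,0,0,0,0,0,0.086,0.086]}' | python3 jog.py
echo '{"tx":[0,0,0,0,0,0],"ty":[0,0,0,0,0,0],"tz":[0.035,0.035,0.035,0,0,0],"twist":[0,0,0,0,0,0]}' | python3 jog.py
python3 d.py 0.519 0.4205 0.031 1.398
python3 - <<'E'
from h import *
im=arm.get_image("wrist");cv2.imwrite("pics/w5.png",im[:,:,::-1]);c=arm.calibration("wrist")
h=cv2.cvtColor(im,cv2.COLOR_RGB2HSV)
p=proj(c,[[.519,.4205,.018]])[0].round().astype(int);print(p,h[p[1],p[0]])
m=((h[...,0]>18)&(h[...,0]<33)&(h[...,1]<132)&(h[...,2]>170)).astype(np.uint8)
n,l,s,_=cv2.connectedComponentsWithStats(m);k=l[p[1],p[0]] or 1+s[1:,4].argmax();print(s[k])
ct=max(cv2.findContours((l==k).astype(np.uint8),0,2)[0],key=cv2.contourArea)
P=ray(c,ct[:,0],.018)[:,:2];print(cv2.minAreaRect((P*1000).astype(np.float32)))
E
```

```text
time: 25.73
ee_pos: [0.3601, 0.2464, 0.2497]
tool_rot: [-3.141, 0.001, 1.572]
force: [1.2, -0.4, 0.5]
grip_width: 0.0845
finger_force: 0.0
time: 26.4
ee_pos: [0.5205, 0.4225, 0.2427]
tool_rot: [-3.135, 0.007, 1.396]
force: [-0.0, 0.3, 1.6]
grip_width: 0.0848
finger_force: 0.0
time: 26.9
ee_pos: [0.5196, 0.4208, 0.1468]
tool_rot: [3.141, -0.001, 1.399]
force: [0.5, 0.7, 1.2]
grip_width: 0.0849
finger_force: 0.0
tool dx -0.0004 dy -0.0005 dz 0.1158 turn 0.001 q6 0.80 t 26.9 w 0.0849 pos [0.5196 0.4208 0.1468] yaw 1.399
[317 243] [ 19 137 229]
[  394     0   246   147 22316]
((674.37890625, 537.2212524414062), (144.8350372314453, 95.29350280761719), 10.864710807800293)
```

```bash
python3 - <<'E'
from h import *
im=cv2.imread("pics/w5.png");c=arm.calibration("wrist")
g=cv2.GaussianBlur(im,(5,5),0);m=np.zeros((482,642),np.uint8)
cv2.floodFill(g,m,(317,243),0,(9,9,12),(9,9,12),4|(255<<8)|cv2.FLOODFILL_MASK_ONLY|cv2.FLOODFILL_FIXED_RANGE*0)
m=m[1:-1,1:-1].copy();ct=max(cv2.findContours(m,0,2)[0],key=cv2.contourArea);print(cv2.boundingRect(ct))
P=ray(c,ct[:,0],.018)[:,:2];print(cv2.minAreaRect((P*1000).astype(np.float32)))
for y in (180,243,300): print(y,cv2.cvtColor(im,cv2.COLOR_BGR2HSV)[y,200:440:12].tolist())
E
```

```text
(0, 0, 640, 480)
((515.1396484375, 377.07586669921875), (409.2845458984375, 639.3206176757812), 80.01982116699219)
180 [[16, 153, 193], [16, 154, 190], [15, 152, 180], [16, 154, 200], [16, 157, 209], [15, 155, 210], [16, 150, 136], [17, 140, 189], [17, 138, 190], [17, 140, 188], [17, 138, 192], [17, 139, 205], [18, 139, 194], [17, 134, 166], [16, 148, 126], [16, 144, 117], [15, 150, 141], [16, 149, 132], [16, 152, 126], [15, 145, 120]]
243 [[16, 156, 170], [15, 154, 177], [15, 140, 102], [15, 143, 102], [16, 146, 105], [16, 150, 117], [15, 144, 113], [22, 124, 230], [18, 138, 226], [22, 124, 231], [20, 131, 231], [23, 123, 231], [20, 131, 231], [15, 146, 98], [16, 156, 182], [15, 151, 182], [15, 143, 127], [15, 150, 136], [15, 146, 129], [16, 156, 180]]
300 [[15, 142, 106], [17, 147, 104], [15, 146, 108], [17, 141, 101], [15, 146, 108], [16, 144, 108], [16, 149, 115], [17, 134, 145], [17, 137, 180], [17, 137, 183], [19, 132, 195], [26, 112, 230], [17, 136, 171], [17, 152, 124], [16, 158, 187], [15, 150, 178], [16, 155, 198], [16, 155, 204], [16, 155, 191], [16, 154, 182]]
```

At row 243 the caul spans columns about 280-350, centred where predicted. Descend and grip.

```bash

echo '{"tx":[0,0,0,0,0,0,0,0],"ty":[0,0,0,0,0,0,0,0],"tz":[0.03,0.03,0.03,0.015,0.007,0,0,0],"twist":[0,0,0,0,0,0,0,0]}' | python3 jog.py
echo '{"tx":[0,0,0,0,0,0,0],"ty":[0,0,0,0,0,0,0],"tz":[0,0,0,0,0,0,0],"twist":[0,0,0,0,0,0,0]}' | python3 jog.py 0.04 60
python3 d.py 0.36 0.244 0.25 1.571
```

```text
time: 27.62
ee_pos: [0.5203, 0.4212, 0.0369]
tool_rot: [3.138, -0.004, 1.399]
force: [0.1, 0.6, 0.2]
grip_width: 0.0849
finger_force: 0.0
time: 28.2
ee_pos: [0.5197, 0.4208, 0.0359]
tool_rot: [3.139, -0.003, 1.399]
force: [0.5, -0.1, 6.8]
grip_width: 0.0568
finger_force: 62.4
tool dx -0.2015 dy -0.1271 dz -0.2141 turn -0.172 q6 0.80 t 28.2 w 0.0568 pos [0.5197 0.4208 0.0359] yaw 1.399
```

```bash

echo '{"tx":[0,0,0,0,0,0,0],"ty":[0,0,0,0,0,0,0],"tz":[0,0,0.003,0.003,0,0,0],"twist":[0,0,0,0,0,0,0]}' | python3 jog.py 0.085
echo '{"tx":[0,0,0,0,0,0,0],"ty":[0,0,0,0,0,0,0],"tz":[0,0,0,0,0,0,0],"twist":[0,0,0,0,0,0,0]}' | python3 jog.py 0.04 60
echo '{"tx":[0,0,0,0,0,0,0,0],"ty":[0,0,0,0,0,0,0,0],"tz":[-0.01,-0.03,-0.04,-0.04,-0.04,-0.04,0,0],"twist":[0,0,0,0,0,0,0,0]}' | python3 jog.py
python3 d.py 0.36 0.244 0.25 1.571
```

```text
time: 28.78
ee_pos: [0.5187, 0.42, 0.0269]
tool_rot: [-3.141, 0.0, 1.399]
force: [0.0, -0.1, -1.0]
grip_width: 0.0852
finger_force: 0.0
time: 29.37
ee_pos: [0.5191, 0.4203, 0.028]
tool_rot: [3.141, -0.001, 1.399]
force: [0.2, 0.3, 4.3]
grip_width: 0.0584
finger_force: 67.2
time: 30.03
ee_pos: [0.5195, 0.4206, 0.2317]
tool_rot: [3.137, -0.005, 1.399]
force: [0.5, 0.6, -2.1]
grip_width: 0.0582
finger_force: 66.6
tool dx -0.2013 dy -0.1269 dz -0.0183 turn -0.172 q6 0.80 t 30.0 w 0.0582 pos [0.5195 0.4206 0.2317] yaw 1.399
```

```bash

echo '{"tx":[-0.0335,-0.0335,-0.0335,-0.0335,-0.0335,-0.0335,0,0],"ty":[-0.021,-0.021,-0.021,-0.021,-0.021,-0.0215,0,0],"tz":[0,0,0,0,0,0,0,0],"twist":[0,0,0,0,0,0,-0.086,-0.086]}' | python3 jog.py
echo '{"tx":[0,0],"ty":[0,0],"tz":[0,0],"twist":[0,0]}' | python3 jog.py
python3 d.py 0.36 -0.057 0.22 1.571
```

```text
time: 30.7
ee_pos: [0.3577, 0.2419, 0.2253]
tool_rot: [-3.14, 0.001, 1.574]
force: [1.1, 0.1, -1.6]
grip_width: 0.0579
finger_force: 66.6
time: 30.87
ee_pos: [0.3592, 0.2433, 0.2256]
tool_rot: [-3.139, 0.001, 1.568]
force: [0.6, 1.2, -1.2]
grip_width: 0.0584
finger_force: 66.6
tool dx -0.3003 dy 0.0015 dz 0.0056 turn -0.003 q6 0.52 t 30.9 w 0.0584 pos [0.3592 0.2433 0.2256] yaw 1.568
```

```bash

echo '{"tx":[-0.0375,-0.0375,-0.0375,-0.0375,-0.0375,-0.0375,-0.0375,-0.0375],"ty":[0,0,0,0,0,0,0,0],"tz":[0,0,0,0,0,0,0,0],"twist":[0,0,0,0,0,0,0,0]}' | python3 jog.py
echo '{"tx":[0,0,0,0,0,0,0,0],"ty":[0.029,0.029,0.029,0.029,0.029,0.03,0,0],"tz":[0,0,0,0,0,0,0,0],"twist":[0,0,0,0,0,0,0,0]}' | python3 jog.py
echo '{"tx":[0,0],"ty":[0,0],"tz":[0,0],"twist":[0,0]}' | python3 jog.py
python3 d.py 0.5345 -0.057 0.108 1.571
python3 - <<'E'
from h import *
cv2.imwrite("pics/w6.png",arm.get_image("wrist")[:,:,::-1])
E
```

```text
time: 31.53
ee_pos: [0.3595, -0.0579, 0.2264]
tool_rot: [-3.14, -0.0, 1.569]
force: [1.2, -0.0, -0.9]
grip_width: 0.0583
finger_force: 66.6
time: 32.2
ee_pos: [0.5354, -0.0561, 0.224]
tool_rot: [-3.135, -0.001, 1.569]
force: [-0.2, 1.5, -1.7]
grip_width: 0.0585
finger_force: 66.6
time: 32.37
ee_pos: [0.5342, -0.0563, 0.2273]
tool_rot: [-3.141, 0.0, 1.57]
force: [0.3, -0.1, -0.6]
grip_width: 0.0584
finger_force: 66.6
tool dx -0.0007 dy 0.0003 dz 0.1193 turn -0.001 q6 -0.17 t 32.4 w 0.0584 pos [ 0.5342 -0.0563  0.2273] yaw 1.57
```

View pics/w6.png

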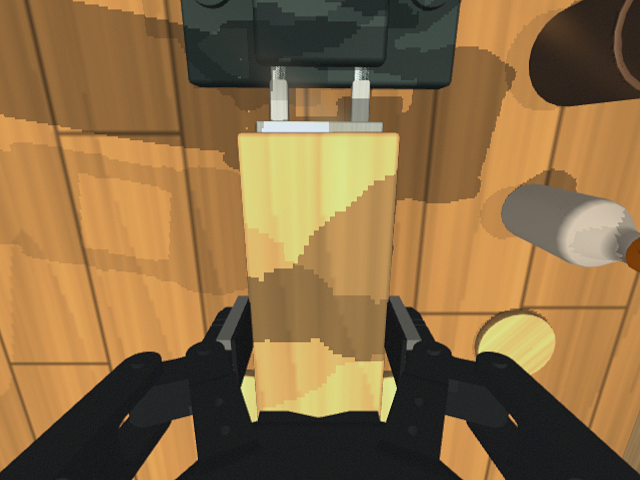

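The caul is held square, far end at row 135. A ray check of that end, then lower.

```bash
python3 - <<'E'
from h import *
c=arm.calibration("wrist");print(ray(c,[(239,135),(398,134)],.2173).round(4))
E
echo '{"tx":[0,0,0,0,0,0,0],"ty":[0,0,0,0,0,0,0],"tz":[0.03,0.03,0.03,0.015,0,0,0],"twist":[0,0,0,0,0,0,0]}' | python3 jog.py
echo '{"tx":[0,0,0,0],"ty":[0,0,0,0],"tz":[0.001,0.001,0,0],"twist":[0,0,0,0]}' | python3 jog.py
```

```text
[[0.5052 0.0222 0.2173]
 [0.5628 0.0225 0.2173]]
time: 33.0
ee_pos: [0.5353, -0.0565, 0.1247]
tool_rot: [3.138, 0.001, 1.57]
force: [0.3, -0.8, -1.5]
grip_width: 0.0584
finger_force: 66.5
time: 33.33
ee_pos: [0.535, -0.0564, 0.121]
tool_rot: [3.141, 0.0, 1.571]
force: [-0.0, 0.7, -0.3]
grip_width: 0.0583
finger_force: 66.5
```

```bash

echo '{"tx":[0,0,0,0,0,0,0],"ty":[0,0,0,0,0,0,0],"tz":[0.003,0.003,0.002,0.001,0,0,0],"twist":[0,0,0,0,0,0,0]}' | python3 jog.py
echo '{"tx":[0,0,0,0,0,0],"ty":[0,0,0,0,0,0],"tz":[0.001,0.001,0.001,0,0,0],"twist":[0,0,0,0,0,0]}' | python3 jog.py
```

```text
time: 33.92
ee_pos: [0.5348, -0.0564, 0.1113]
tool_rot: [3.142, -0.0, 1.571]
force: [0.5, 0.9, -2.1]
grip_width: 0.0583
finger_force: 66.5
time: 34.42
ee_pos: [0.5347, -0.0563, 0.1083]
tool_rot: [-3.142, 0.0, 1.571]
force: [-0.0, -0.2, -1.3]
grip_width: 0.0581
finger_force: 66.6
```

```bash

echo '{"tx":[0,0,0,0,0,0],"ty":[0,0,0,0,0,0],"tz":[0.001,0.001,0.0005,0,0,0],"twist":[0,0,0,0,0,0]}' | python3 jog.py
```

```text
time: 34.92
ee_pos: [0.5349, -0.0564, 0.1079]
tool_rot: [3.14, 0.0, 1.571]
force: [-4.5, 1.0, 8.6]
grip_width: 0.0582
finger_force: 67.7
```

```bash

echo '{"tx":[0,0,0,0,0,0,0,0],"ty":[0,0,0,0,0,0,0,0],"tz":[0,0,0,0,-0.01,-0.03,-0.03,0],"twist":[0,0,0,0,0,0,0,0]}' | python3 jog.py 0.085
echo '{"tx":[-0.038,-0.038,-0.038,-0.038,-0.038,0,0,0],"ty":[0,0,0,0,0,0,0,0],"tz":[0,0,0,0,0,0,0,0],"twist":[0,0,0,0,0,0,0,0]}' | python3 jog.py
python3 d.py 0.534 -0.2465 0.102 1.571
python3 - <<'E'
from h import *
cv2.imwrite("pics/s4.png",arm.get_image("scene")[:,:,::-1]);cv2.imwrite("pics/d4.png",arm.get_image("side")[:,:,::-1])
a=cv2.imread("pics/s4.png")[150:300,250:410];b=cv2.imread("pics/d4.png")[200:350,300:460]
cv2.imwrite("pics/c4.png",cv2.resize(np.hstack([a,b]),None,fx=2.5,fy=2.5,interpolation=cv2.INTER_CUBIC))
E
```

```text
time: 35.58
ee_pos: [0.5371, -0.0567, 0.1836]
tool_rot: [3.131, 0.002, 1.571]
force: [0.4, 0.4, 1.4]
grip_width: 0.0842
finger_force: 0.0
time: 36.25
ee_pos: [0.5348, -0.2461, 0.176]
tool_rot: [3.141, -0.001, 1.57]
force: [0.8, 0.6, 0.0]
grip_width: 0.0848
finger_force: 0.0
tool dx -0.0004 dy -0.0008 dz 0.0740 turn -0.001 q6 -0.49 t 36.2 w 0.0848 pos [ 0.5348 -0.2461  0.176 ] yaw 1.57
```

View pics/c4.png

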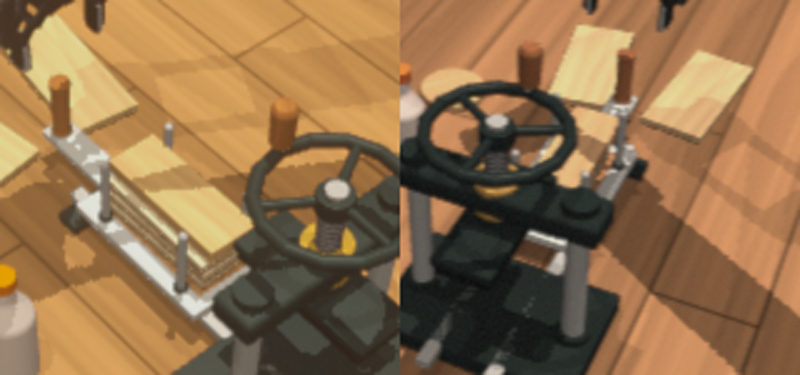

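The caul lies squarely on the stack between the posts (left crop, around (180,195)), and the handle stands free under the gripper. Grip the handle and run the bed in.

```bash

echo '{"tx":[0,0,0,0,0,0],"ty":[0,0,0,0,0,0],"tz":[0.025,0.025,0.015,0.008,0,0],"twist":[0,0,0,0,0,0]}' | python3 jog.py
echo '{"tx":[0,0,0,0,0,0,0],"ty":[0,0,0,0,0,0,0],"tz":[0,0,0,0,0,0,0],"twist":[0,0,0,0,0,0,0]}' | python3 jog.py 0.01 60
echo '{"tx":[0.005,0.01,0.01,0.01,0.01,0.01,0.01,0.01],"ty":[0,0,0,0,0,0,0,0],"tz":[0,0,0,0,0,0,0,0],"twist":[0,0,0,0,0,0,0,0]}' | python3 jog.py
python3 d.py 0.534 -0.0465 0.102 1.571
```

```text
time: 36.85
ee_pos: [0.5351, -0.2455, 0.1034]
tool_rot: [3.141, 0.0, 1.572]
force: [-0.2, -0.0, 0.0]
grip_width: 0.0849
finger_force: 0.0
time: 37.43
ee_pos: [0.5327, -0.2465, 0.1037]
tool_rot: [-3.137, -0.0, 1.57]
force: [-11.3, 1.8, 8.3]
grip_width: 0.0218
finger_force: 59.5
time: 38.1
ee_pos: [0.5333, -0.1725, 0.1038]
tool_rot: [-3.139, 0.003, 1.569]
force: [-7.1, -3.2, 6.1]
grip_width: 0.0216
finger_force: 59.2
tool dx 0.1260 dy 0.0005 dz 0.0018 turn -0.002 q6 -0.37 t 38.1 w 0.0216 pos [ 0.5333 -0.1725  0.1038] yaw 1.569
```

```bash

echo '{"tx":[0.01,0.01,0.01,0.01,0.01,0.01,0.01,0.01],"ty":[0,0,0,0,0,0,0,0],"tz":[0,0,0,0,0,0,0,0],"twist":[0,0,0,0,0,0,0,0]}' | python3 jog.py
echo '{"tx":[0.01,0.01,0.008,0.006,0.004,0.003,0,0],"ty":[0,0,0,0,0,0,0,0],"tz":[0,0,0,0,0,0,0,0],"twist":[0,0,0,0,0,0,0,0]}' | python3 jog.py
python3 d.py 0.534 -0.0465 0.102 1.571
```

```text
time: 38.77
ee_pos: [0.5339, -0.0922, 0.1038]
tool_rot: [-3.14, 0.002, 1.569]
force: [-5.1, -3.4, 4.2]
grip_width: 0.0216
finger_force: 59.1
time: 39.43
ee_pos: [0.5342, -0.0504, 0.1037]
tool_rot: [-3.141, 0.0, 1.571]
force: [-4.6, 0.4, 6.0]
grip_width: 0.0218
finger_force: 59.2
tool dx 0.0039 dy -0.0002 dz 0.0017 turn -0.000 q6 -0.16 t 39.4 w 0.0218 pos [ 0.5342 -0.0504  0.1037] yaw 1.571
```

```bash

echo '{"tx":[0.002,0.002,0.002,0,0],"ty":[0,0,0,0,0],"tz":[0,0,0,0,0],"twist":[0,0,0,0,0]}' | python3 jog.py
echo '{"tx":[0.001,0.001,0.001,0,0],"ty":[0,0,0,0,0],"tz":[0,0,0,0,0],"twist":[0,0,0,0,0]}' | python3 jog.py
```

```text
time: 39.85
ee_pos: [0.5343, -0.0465, 0.1038]
tool_rot: [-3.141, 0.004, 1.569]
force: [-4.8, -7.2, 4.6]
grip_width: 0.0215
finger_force: 59.0
time: 40.27
ee_pos: [0.5343, -0.0463, 0.1037]
tool_rot: [-3.141, 0.009, 1.567]
force: [-4.4, -18.7, 4.7]
grip_width: 0.0216
finger_force: 58.9
```

```bash

echo '{"tx":[0,0,0,0,0,0,0,0],"ty":[0,0,0,0,0,0,0,0],"tz":[0,0,0,-0.01,-0.03,-0.04,-0.04,0],"twist":[0,0,0,0,0,0,0,0]}' | python3 jog.py 0.085
echo '{"tx":[-0.02,-0.02,0,0,0,0],"ty":[0,0,0,0,0,0],"tz":[-0.04,-0.04,-0.04,-0.03,0,0],"twist":[0,0,0,0,0,0]}' | python3 jog.py
python3 - <<'E'
from h import *
res={}
for n,f,(x0,y0,x1,y1) in(("scene","s4",(345,180,380,215)),("side","d4",(340,205,365,245))):
    im=cv2.imread(f"pics/{f}.png")[y0:y1,x0:x1];h=cv2.cvtColor(im,cv2.COLOR_BGR2HSV)
    m=((h[...,0]<13)&(h[...,1]>165)&(h[...,2]>60)).astype(np.uint8)
    _,l,s,ce=cv2.connectedComponentsWithStats(m);k=1+s[1:,4].argmax();b=s[k]
    print(n,b+[x0,y0,0,0,0],ce[k]+[x0,y0])
    res[n]=(arm.calibration(n),b,ce[k]+[x0,y0])
    print([ (h[r,:,:][::4]).tolist() for r in (10,20)][:1])
print(tri(res["scene"][0],res["scene"][2],res["side"][0],res["side"][2]))
E
python3 d.py 0.534 0.0737 0.36 1.571
```

```text
time: 40.93
ee_pos: [0.5372, -0.0412, 0.2337]
tool_rot: [3.127, 0.002, 1.572]
force: [0.8, 0.5, 1.0]
grip_width: 0.0851
finger_force: 0.0
time: 41.43
ee_pos: [0.5352, -0.0784, 0.3707]
tool_rot: [3.136, 0.001, 1.571]
force: [0.7, 0.3, -0.8]
grip_width: 0.0851
finger_force: 0.0
tool dx 0.1521 dy -0.0011 dz 0.0107 turn 0.000 q6 -0.21 t 41.4 w 0.0851 pos [ 0.5352 -0.0784  0.3707] yaw 1.571Traceback (most recent call last):
  File "<stdin>", line 6, in <module>
ValueError: attempt to get argmax of an empty sequence
```

```bash
python3 - <<'E'
from h import *
res={}
for n,f,(x0,y0,x1,y1) in(("scene","s4",(345,180,380,215)),("side","d4",(340,205,365,240))):
    im=cv2.imread(f"pics/{f}.png")[y0:y1,x0:x1];h=cv2.cvtColor(im,cv2.COLOR_BGR2HSV)
    c0=(364,198) if n=="scene" else (352,222)
    v=h[c0[1]-y0,c0[0]-x0];print(n,v)
    m=((abs(h[...,0].astype(int)-v[0])<5)&(h[...,1]>v[1]-25)&(h[...,1]>160)).astype(np.uint8)
    _,l,s,ce=cv2.connectedComponentsWithStats(m,connectivity=4);k=l[c0[1]-y0,c0[0]-x0];b=s[k]
    print(n,b+[x0,y0,0,0,0],ce[k]+[x0,y0])
    res[n]=(arm.calibration(n),ce[k]+[x0,y0])
print(tri(*res["scene"],*res["side"]))
E
```

```text
scene [ 14 176 123]
scene [357 189  13  21 208] [362.95673077 198.69230769]
side [ 11 152 131]
side [340 205  25  35 871] [352.         221.97014925]
(array([0.53434401, 0.06998364, 0.30539331]), np.float64(0.006989317852410881))
```

```bash
python3 - <<'E'
from h import *
c=arm.calibration("scene");s=arm.calibration("side")
for z in(.29,.296,.302,.308,.314):
    a=ray(c,(363,198.7),z)[0];b=ray(s,(352,221.5),z)[0]
    print(z,a[:2].round(4),np.hypot(*(a[:2]-[.5343,.1437])).round(4),b[:2].round(4),np.hypot(*(b[:2]-[.5343,.1437])).round(4))
im=arm.get_image("wrist");cv2.imwrite("pics/w7.png",im[:,:,::-1])
c=arm.calibration("wrist");print(proj(c,[[.533,.0737,.325],[.5343,.1437,.27]]).round(1))
h=cv2.cvtColor(im,cv2.COLOR_RGB2HSV)
m=((h[...,0]<15)&(h[...,1]>165)).astype(np.uint8);_,l,st,ce=cv2.connectedComponentsWithStats(m)
for k in np.argsort(-st[1:,4])[:4]+1:print(st[k],ce[k])
E
```

```text
0.29 [0.5257 0.0638] 0.0804 [0.5438 0.0421] 0.102
0.296 [0.5302 0.0677] 0.0761 [0.5405 0.0501] 0.0938
0.302 [0.5347 0.0717] 0.072 [0.5371 0.0582] 0.0856
0.308 [0.5392 0.0756] 0.0683 [0.5338 0.0662] 0.0775
0.314 [0.5438 0.0795] 0.0649 [0.5305 0.0742] 0.0696
[[ 314.1  -64.4]
 [ 317.6 -179.4]]
[306 167  21  27 413] [315.97094431 181.21549637]
[510 175  20  26 170] [516.80588235 185.51176471]
[307   0   7   6  21] [309.95238095   2.19047619]
[308   7   5   4   7] [309.42857143   8.71428571]
```

View pics/w7.png

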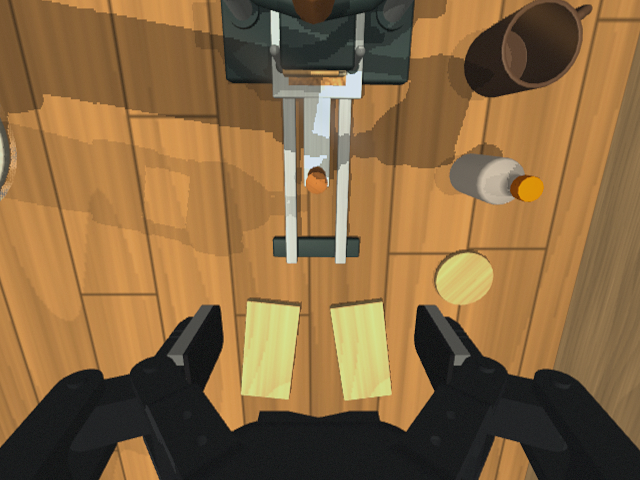

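The wrist view shows the bed home: its handle at (316,181) and the posts by the crosshead at about (275,50) and (360,50). The knob is at the top edge, near (313,8). I will probe the knob's top with the shut fingertips to get the screw height.

```bash

echo '{"tx":[0.03,0.03,0.03,0.03,0.03,0.002,0,0],"ty":[0,0,0,0,0,0,0,0],"tz":[-0.02,0,0,0,0,0,0,0],"twist":[0,0,0,0,0,0,0,0]}' | python3 jog.py 0 20
echo '{"tx":[0,0,0,0],"ty":[0,0,0,0],"tz":[0,0,0,0],"twist":[0,0,0,0]}' | python3 jog.py
python3 d.py 0.534 0.0737 0.36 1.571
```

```text
time: 42.15
ee_pos: [0.5346, 0.0734, 0.3858]
tool_rot: [-3.139, 0.001, 1.572]
force: [0.0, -1.0, 0.2]
grip_width: 0.0
finger_force: 0.0
time: 42.48
ee_pos: [0.5348, 0.0726, 0.3873]
tool_rot: [3.142, 0.0, 1.569]
force: [-1.1, 0.6, -0.3]
grip_width: 0.0001
finger_force: 0.0
tool dx 0.0011 dy -0.0008 dz 0.0273 turn -0.002 q6 0.07 t 42.5 w 0.0001 pos [0.5348 0.0726 0.3873] yaw 1.569
```

```bash

echo '{"tx":[0.001,0,0,0,0],"ty":[0,0,0,0,0],"tz":[0.01,0.01,0.005,0,0],"twist":[0,0,0,0,0]}' | python3 jog.py
echo '{"tx":[0,0,0,0,0,0],"ty":[0,0,0,0,0,0],"tz":[0.001,0.001,0.001,0.001,0,0],"twist":[0,0,0,0,0,0]}' | python3 jog.py
echo '{"tx":[0,0,0,0,0],"ty":[0,0,0,0,0],"tz":[0.001,0.001,0.001,0,0],"twist":[0,0,0,0,0]}' | python3 jog.py
```

```text
time: 42.9
ee_pos: [0.5347, 0.0742, 0.3622]
tool_rot: [-3.141, 0.0, 1.57]
force: [0.1, -0.5, 0.5]
grip_width: -0.0
finger_force: 0.0
time: 43.4
ee_pos: [0.5348, 0.0744, 0.3583]
tool_rot: [-3.142, -0.0, 1.571]
force: [0.1, -0.4, 0.2]
grip_width: -0.0003
finger_force: 0.0
time: 43.82
ee_pos: [0.5347, 0.0744, 0.3552]
tool_rot: [-3.141, 0.0, 1.571]
force: [-0.3, -0.5, -0.2]
grip_width: 0.0
finger_force: 0.0
```

```bash

echo '{"tx":[0,0,0,0],"ty":[0,0,0,0],"tz":[0.001,0.001,0,0],"twist":[0,0,0,0]}' | python3 jog.py
```

```text
time: 44.15
ee_pos: [0.5348, 0.0744, 0.3532]
tool_rot: [-3.141, 0.0, 1.571]
force: [0.3, 0.3, -0.2]
grip_width: -0.0002
finger_force: 0.0
```

```bash

for i in 1 ; do echo '{"tx":[0,0,0,0],"ty":[0,0,0,0],"tz":[0.001,0.001,0,0],"twist":[0,0,0,0]}' | python3 jog.py | grep -E "ee_pos|force:"; done
echo '{"tx":[0,0,0,0],"ty":[0,0,0,0],"tz":[0.001,0.001,0,0],"twist":[0,0,0,0]}' | python3 jog.py | grep -E "ee_pos|force:"
```

```text
ee_pos: [0.5348, 0.0744, 0.3512]
force: [-0.2, -0.4, 1.0]
finger_force: 0.0
ee_pos: [0.5347, 0.0744, 0.3492]
force: [1.1, 1.2, -0.2]
finger_force: 0.0
```

```bash

echo '{"tx":[0,0,0,0],"ty":[0,0,0,0],"tz":[0.001,0.001,0,0],"twist":[0,0,0,0]}' | python3 jog.py | grep -E "ee_pos|^force:"
echo '{"tx":[0,0,0,0],"ty":[0,0,0,0],"tz":[0.001,0.001,0,0],"twist":[0,0,0,0]}' | python3 jog.py | grep -E "ee_pos|^force:"
python3 - <<'E'
from h import *
c=arm.calibration("scene");im=arm.get_image("scene");cv2.imwrite("pics/s5.png",im[:,:,::-1])
print(proj(c,[[.5348,.0744,.3222],[.5348,.0744,.33],[.5348,.0744,.28]]).round(1))
for r in range(178,214,2):print(r,im[r,352:376:2].astype(int).sum(1)//3)
E
```

```text
ee_pos: [0.5347, 0.0744, 0.3472]
force: [-0.7, -1.0, -0.3]
ee_pos: [0.5347, 0.0744, 0.3469]
force: [-0.5, 0.1, 6.1]
[[364.7 192.6]
 [365.1 189.9]
 [363.  206.7]]
178 [51 50 50 48 51 52 51 47 46 47 47 51]
180 [102  55  50  49  49  49  48  47  48  51  65  90]
182 [150 125  63  49  48  48  48  47  50  60 103 142]
184 [149 150 136  73  48  51  47  49  77  72  97 140]
186 [150 148 151 143  55  50  48  62 101  70  98 154]
188 [156 152 147 144  52  48  48  71 101  71  94 159]
190 [154 156 154 135  53  50  50  81 101  78 131 156]
192 [153 153 156 122  65  50  50  92 101  90 145 152]
194 [157 154 153 101  81  71  57  95  99 102 143 149]
196 [154 157 154  94  78  84  83  97  81 142 126 135]
198 [150 153 154  88  72  75  73  70  80 152 150 133]
200 [149 149 149  86  72  73  70  68  95 152 154 151]
202 [155 151 146  80  74  73  70  68 114 154 146 145]
204 [157 158 150  79  74  72  70  68 108  81  60  56]
206 [156 157 155  77  74  71  68  66  54  53  52  53]
208 [155 154 156 108  74  70  68  62  52  51  52  61]
210 [153 155 144  65  56  63  59  51  63  86 114 145]
212 [155 142  64  52  51  52  90 119 152 150 151 152]
```

Contact at TCP 0.347, so the knob top is at 0.322 and its middle at 0.2985. The facing is then at about 134.5 mm and touches the 98 mm stack after 3.04 turns, so about 3.5 turns in all. Grip the knob.

```bash

echo '{"tx":[0,0,0,0,0,0,0],"ty":[0,0,0,0,0,0,0],"tz":[-0.01,-0.01,0,0,0,0,0],"twist":[0,0,0,0,0,0,0]}' | python3 jog.py 0.085 40
python3 d.py 0.5345 0.0737 0.31 1.571
```

```text
time: 46.12
ee_pos: [0.5347, 0.0744, 0.3646]
tool_rot: [-3.14, 0.0, 1.571]
force: [-0.6, -0.3, 0.6]
grip_width: 0.0834
finger_force: 0.0
tool dx -0.0007 dy -0.0002 dz 0.0546 turn -0.000 q6 0.08 t 46.1 w 0.0834 pos [0.5347 0.0744 0.3646] yaw 1.571
```

```bash

echo '{"tx":[0,0,0,0,0,0,0],"ty":[0,0,0,0,0,0,0],"tz":[0.015,0.015,0.015,0.009,0,0,0],"twist":[0,0,0,0,0,0,0]}' | python3 jog.py
echo '{"tx":[0,0,0,0,0,0,0],"ty":[0,0,0,0,0,0,0],"tz":[0,0,0,0,0,0,0],"twist":[0,0,0,0,0,0,0]}' | python3 jog.py 0.01 40
python3 d.py 0.5345 0.0737 0.31 1.571
```

```text
time: 46.7
ee_pos: [0.5349, 0.0744, 0.3123]
tool_rot: [3.141, -0.0, 1.571]
force: [0.3, -0.8, 0.6]
grip_width: 0.0847
finger_force: 0.0
time: 47.28
ee_pos: [0.5347, 0.0744, 0.3117]
tool_rot: [3.141, -0.0, 1.571]
force: [-2.1, 0.1, 2.0]
grip_width: 0.023
finger_force: 39.5
tool dx -0.0007 dy -0.0002 dz 0.0017 turn -0.000 q6 0.08 t 47.3 w 0.0230 pos [0.5347 0.0744 0.3117] yaw 1.571
```

```bash

echo '{"tx":[0.0013,0.004,0.0065,0.0087,0.0106,0.0121,0.0131,0.0137],"ty":[-0.0137,-0.0131,-0.0121,-0.0106,-0.0087,-0.0065,-0.004,-0.0013],"tz":[0.0004,0.0004,0.0004,0.0004,0.0003,0.0004,0.0004,0.0004],"twist":[0,0,0,0,0,0,0,0]}' | python3 jog.py
echo '{"tx":[0.0137,0.0131,0.0121,0.0106,0.0087,0.0065,0.004,0.0013],"ty":[0.0013,0.004,0.0065,0.0087,0.0106,0.0121,0.0131,0.0137],"tz":[0.0004,0.0004,0.0004,0.0004,0.0003,0.0004,0.0004,0.0004],"twist":[0,0,0,0,0,0,0,0]}' | python3 jog.py
echo '{"tx":[0,0],"ty":[0,0],"tz":[0,0],"twist":[0,0]}' | python3 jog.py
python3 d.py 0.5345 0.2144 0.306 1.571
```

```text
time: 47.95
ee_pos: [0.4654, 0.1451, 0.3088]
tool_rot: [3.137, 0.0, 1.57]
force: [11.9, -1.9, -0.5]
grip_width: 0.0228
finger_force: 40.2
time: 48.62
ee_pos: [0.5349, 0.2146, 0.3058]
tool_rot: [3.141, 0.001, 1.571]
force: [-0.9, -5.3, 4.7]
grip_width: 0.0226
finger_force: 40.7
time: 48.78
ee_pos: [0.5357, 0.2144, 0.3058]
tool_rot: [3.14, 0.0, 1.57]
force: [3.0, -0.6, 3.6]
grip_width: 0.023
finger_force: 40.6
tool dx -0.0000 dy -0.0012 dz -0.0002 turn -0.001 q6 0.32 t 48.8 w 0.0230 pos [0.5357 0.2144 0.3058] yaw 1.57
```

Works well. Second half, plus another full turn.

```bash

echo '{"tx":[-0.0013,-0.004,-0.0065,-0.0087,-0.0106,-0.0121,-0.0131,-0.0137],"ty":[0.0130,0.0131,0.0121,0.0106,0.0087,0.0065,0.004,0.0013],"tz":[0.0004,0.0004,0.0004,0.0004,0.0003,0.0004,0.0004,0.0004],"twist":[0,0,0,0,0,0,0,0]}' | python3 jog.py
echo '{"tx":[-0.0137,-0.0131,-0.0121,-0.0106,-0.0087,-0.0065,-0.004,-0.0013],"ty":[-0.0013,-0.004,-0.0065,-0.0087,-0.0106,-0.0121,-0.0131,-0.0137],"tz":[0.0004,0.0004,0.0004,0.0004,0.0003,0.0004,0.0004,0.0004],"twist":[0,0,0,0,0,0,0,0]}' | python3 jog.py
echo '{"tx":[0,0],"ty":[0,0],"tz":[0,0],"twist":[0,0]}' | python3 jog.py
python3 d.py 0.5345 0.0742 0.2997 1.571
```

```text
time: 49.45
ee_pos: [0.6056, 0.1444, 0.3028]
tool_rot: [3.137, -0.001, 1.571]
force: [4.6, 0.9, 4.4]
grip_width: 0.0231
finger_force: 43.0
time: 50.12
ee_pos: [0.5335, 0.0742, 0.2997]
tool_rot: [3.14, -0.001, 1.57]
force: [1.0, 6.0, 6.4]
grip_width: 0.0227
finger_force: 43.0
time: 50.28
ee_pos: [0.5331, 0.0744, 0.2997]
tool_rot: [-3.141, 0.0, 1.571]
force: [-2.2, 0.5, 6.5]
grip_width: 0.0229
finger_force: 43.4
tool dx -0.0002 dy 0.0014 dz -0.0000 turn -0.000 q6 0.08 t 50.3 w 0.0229 pos [0.5331 0.0744 0.2997] yaw 1.571
```

```bash

echo '{"tx":[0.0013,0.004,0.0065,0.0087,0.0106,0.0121,0.0131,0.0137],"ty":[-0.0130,-0.0131,-0.0121,-0.0106,-0.0087,-0.0065,-0.004,-0.0013],"tz":[0.0004,0.0004,0.0004,0.0004,0.0003,0.0004,0.0004,0.0004],"twist":[0,0,0,0,0,0,0,0]}' | python3 jog.py
echo '{"tx":[0.0137,0.0131,0.0121,0.0106,0.0087,0.0065,0.004,0.0013],"ty":[0.0013,0.004,0.0065,0.0087,0.0106,0.0121,0.0131,0.0137],"tz":[0.0004,0.0004,0.0004,0.0004,0.0003,0.0004,0.0004,0.0004],"twist":[0,0,0,0,0,0,0,0]}' | python3 jog.py
python3 d.py 0.5345 0.2144 0.2937 1.571
echo '{"tx":[-0.0013,-0.004,-0.0065,-0.0087,-0.0106,-0.0121,-0.0131,-0.0137],"ty":[0.0130,0.0131,0.0121,0.0106,0.0087,0.0065,0.004,0.0013],"tz":[0.0004,0.0004,0.0004,0.0004,0.0003,0.0004,0.0004,0.0004],"twist":[0,0,0,0,0,0,0,0]}' | python3 jog.py
echo '{"tx":[-0.0137,-0.0131,-0.0121,-0.0106,-0.0087,-0.0065,-0.004,-0.0013],"ty":[-0.0013,-0.004,-0.0065,-0.0087,-0.0106,-0.0121,-0.0131,-0.0137],"tz":[0.0004,0.0004,0.0004,0.0004,0.0003,0.0004,0.0004,0.0004],"twist":[0,0,0,0,0,0,0,0]}' | python3 jog.py
echo '{"tx":[0,0],"ty":[0,0],"tz":[0,0],"twist":[0,0]}' | python3 jog.py
python3 d.py 0.5345 0.0742 0.2877 1.571
```

```text
time: 50.95
ee_pos: [0.4655, 0.1449, 0.2967]
tool_rot: [3.138, 0.0, 1.57]
force: [8.0, -1.0, 4.8]
grip_width: 0.0228
finger_force: 43.3
time: 51.62
ee_pos: [0.5356, 0.2146, 0.2937]
tool_rot: [3.14, 0.001, 1.57]
force: [-0.9, -5.1, 8.7]
grip_width: 0.0229
finger_force: 43.7
tool dx -0.0002 dy -0.0011 dz 0.0000 turn -0.001 q6 0.32 t 51.6 w 0.0229 pos [0.5356 0.2146 0.2937] yaw 1.57
time: 52.28
ee_pos: [0.6057, 0.1446, 0.2908]
tool_rot: [3.138, -0.001, 1.571]
force: [0.4, 1.1, 8.4]
grip_width: 0.0228
finger_force: 43.8
time: 52.95
ee_pos: [0.5342, 0.0743, 0.2876]
tool_rot: [3.139, -0.0, 1.57]
force: [0.4, 3.5, 8.5]
grip_width: 0.023
finger_force: 43.7
time: 53.12
ee_pos: [0.5335, 0.0745, 0.2876]
tool_rot: [3.141, 0.0, 1.571]
force: [-2.1, -1.7, 9.5]
grip_width: 0.023
finger_force: 43.8
tool dx -0.0003 dy 0.0010 dz -0.0001 turn -0.000 q6 0.08 t 53.1 w 0.0230 pos [0.5335 0.0745 0.2876] yaw 1.571
```

```bash

echo '{"tx":[0.0013,0.004,0.0065,0.0087,0.0106,0.0121,0.0131,0.0137],"ty":[-0.0130,-0.0131,-0.0121,-0.0106,-0.0087,-0.0065,-0.004,-0.0013],"tz":[0.0003,0.0003,0.0003,0.0004,0.0003,0.0004,0.0004,0.0004],"twist":[0,0,0,0,0,0,0,0]}' | python3 jog.py
echo '{"tx":[0.0137,0.0131,0.0121,0.0106,0.0087,0.0065,0.004,0.0013],"ty":[0.0013,0.004,0.0065,0.0087,0.0106,0.0121,0.0131,0.0137],"tz":[0.0004,0.0004,0.0004,0.0004,0.0003,0.0004,0.0004,0.0003],"twist":[0,0,0,0,0,0,0,0]}' | python3 jog.py
python3 d.py 0.5345 0.2144 0.2817 1.571
echo '{"tx":[-0.0013,-0.004,-0.0065,-0.0087,-0.0106,-0.0121,-0.0131,-0.0137],"ty":[0.0130,0.0131,0.0121,0.0106,0.0087,0.0065,0.004,0.0013],"tz":[0.0004,0.0004,0.0004,0.0004,0.0003,0.0004,0.0004,0.0003],"twist":[0,0,0,0,0,0,0,0]}' | python3 jog.py
echo '{"tx":[-0.0137,-0.0131,-0.0121,-0.0106,-0.0087,-0.0065,-0.004,-0.0013],"ty":[-0.0013,-0.004,-0.0065,-0.0087,-0.0106,-0.0121,-0.0131,-0.0137],"tz":[0.0004,0.0004,0.0004,0.0004,0.0003,0.0004,0.0004,0.0003],"twist":[0,0,0,0,0,0,0,0]}' | python3 jog.py
echo '{"tx":[0,0],"ty":[0,0],"tz":[0,0],"twist":[0,0]}' | python3 jog.py
python3 d.py 0.5345 0.0742 0.2757 1.571
```

```text
time: 53.78
ee_pos: [0.4655, 0.145, 0.2847]
tool_rot: [3.138, 0.0, 1.57]
force: [7.9, -0.7, 4.3]
grip_width: 0.0228
finger_force: 43.5
time: 54.45
ee_pos: [0.5357, 0.2146, 0.2817]
tool_rot: [3.14, 0.001, 1.571]
force: [-1.6, -5.7, 9.0]
grip_width: 0.0229
finger_force: 43.8
tool dx -0.0002 dy -0.0012 dz 0.0000 turn -0.000 q6 0.32 t 54.5 w 0.0229 pos [0.5357 0.2146 0.2817] yaw 1.571
time: 55.12
ee_pos: [0.6057, 0.1446, 0.2787]
tool_rot: [3.138, -0.001, 1.571]
force: [0.7, 0.3, 8.9]
grip_width: 0.023
finger_force: 43.8
time: 55.78
ee_pos: [0.5344, 0.0743, 0.2757]
tool_rot: [3.139, -0.0, 1.57]
force: [1.5, 3.4, 7.7]
grip_width: 0.0231
finger_force: 43.7
time: 55.95
ee_pos: [0.5336, 0.0745, 0.2757]
tool_rot: [3.141, 0.0, 1.571]
force: [-3.1, -0.4, 8.4]
grip_width: 0.0226
finger_force: 43.7
tool dx -0.0003 dy 0.0009 dz -0.0000 turn -0.000 q6 0.08 t 56.0 w 0.0226 pos [0.5336 0.0745 0.2757] yaw 1.571
```

Three turns done; the facing should be about at the caul. The half turn more:

```bash

echo '{"tx":[0.0013,0.004,0.0065,0.0087,0.0106,0.0121,0.0131,0.0137],"ty":[-0.0130,-0.0131,-0.0121,-0.0106,-0.0087,-0.0065,-0.004,-0.0013],"tz":[0.0003,0.0003,0.0003,0.0004,0.0003,0.0004,0.0004,0.0004],"twist":[0,0,0,0,0,0,0,0]}' | python3 jog.py
echo '{"tx":[0.0137,0.0131,0.0121,0.0106,0.0087,0.0065,0.004,0.0013],"ty":[0.0013,0.004,0.0065,0.0087,0.0106,0.0121,0.0131,0.0137],"tz":[0.0004,0.0004,0.0004,0.0004,0.0003,0.0004,0.0004,0.0003],"twist":[0,0,0,0,0,0,0,0]}' | python3 jog.py
echo '{"tx":[0,0,0],"ty":[0,0,0],"tz":[0,0,0],"twist":[0,0,0]}' | python3 jog.py
echo '{"tx":[0,0,0,0,0,0,0,0],"ty":[0,0,0,0,0,0,0,0],"tz":[0,0,0,-0.01,-0.02,-0.03,-0.03,0],"twist":[0,0,0,0,0,0,0,0]}' | python3 jog.py 0.085
python3 d.py 0.5345 0.2144 0.36 1.571
python3 - <<'E'
from h import *
cv2.imwrite("pics/d6.png",arm.get_image("side")[:,:,::-1]);cv2.imwrite("pics/s6.png",arm.get_image("scene")[:,:,::-1])
E
```

```text
time: 56.62
ee_pos: [0.4656, 0.145, 0.2727]
tool_rot: [3.139, 0.0, 1.57]
force: [6.3, -0.9, 4.7]
grip_width: 0.0233
finger_force: 43.4
time: 57.28
ee_pos: [0.5358, 0.2146, 0.2697]
tool_rot: [3.141, 0.002, 1.571]
force: [-0.9, -6.0, 7.9]
grip_width: 0.0231
finger_force: 43.8
time: 57.53
ee_pos: [0.5362, 0.2145, 0.2697]
tool_rot: [3.139, 0.0, 1.57]
force: [3.5, -1.7, 6.4]
grip_width: 0.0229
finger_force: 43.7
time: 58.2
ee_pos: [0.535, 0.2146, 0.3666]
tool_rot: [3.132, -0.003, 1.571]
force: [0.8, 0.2, 0.8]
grip_width: 0.0847
finger_force: 0.0
tool dx -0.0002 dy -0.0005 dz 0.0066 turn -0.000 q6 0.32 t 58.2 w 0.0847 pos [0.535  0.2146 0.3666] yaw 1.571
```

```bash

echo '{"tx":[0.02,0.02,0,0,0,0],"ty":[0,0,0,0,0,0],"tz":[-0.01,0,0,0,0,0],"twist":[0,0,0,0,0,0]}' | python3 jog.py
python3 -c "
from cell import arm
print(arm.sign_off())"
```

```text
time: 58.8
ee_pos: [0.5347, 0.2538, 0.3681]
tool_rot: [-3.14, 0.001, 1.57]
force: [-0.1, -0.6, 0.2]
grip_width: 0.0852
finger_force: 0.0
the job is handed in; nothing more can be done
None
```

I stacked the three trivets with the caul on top, ran the bed home, wound the press about half a turn past contact (estimated facing squeeze about 5.5 mm, from a fingertip touch on the knob, not seen directly), and handed the job in at 58.8 s; no verdict was returned.

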